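# Clear a burst idler wheel from a shaker drive and hold the belt tensioner open

## Task

The platform is off this orbital shaker because an idler wheel burst in its belt drive: pick the two cream-coloured wheel halves off the drive deck and drop them into the clear plastic beaker with the handle, leaving the beaker standing. Then take the belt tensioner by its red knob and swing its arm against the spring, away from the large pulley, all the way to its stop, and finish the program while still holding it there, so that a colleague can slip the new belt on. Leave the other things on the bench where they are.

Things in the scene. Friction and masses are not known exactly. Their poses are not given: they have to be found in the camera images.
- shaker: orbital shaker, platform removed: light grey case 210 (x) x 220 (y) x 60 mm, fixed. Origin at the centre of its underside; x points from its dark control panel to its back, z up. Flat top: drive deck, 60 mm up. On it: large aluminium pulley, diameter 84, 44 mm high, at (-45, 45) mm; brass motor pulley, diameter 26, 34 high, at (-55, -70); four pillars, diameter 18, 28 high, at (+-85, +-90)
- tensioner (a joint): hinge of the tensioner arm about its vertical pivot axis (see knob), rad. 0: at rest, swung in towards the large pulley; grows counter-clockwise seen from above, away from the large pulley; 0.96 is the stop. Spring torque rises from 0.28 N m at 0 to 0.66 at the stop (3.3 to 7.8 N at the knob); let go, the arm springs back. Steel arm, top 27 mm above the deck, 19 to 25 mm wide
- knob (a point): middle of the red finger knob that stands upright on the free end of the tensioner arm: round, 16 to 18 mm in diameter, from 18 mm below to 18 mm above this point (27 to 63 mm above the deck). x points along the arm, straight away from the vertical pivot axis, which lies 85 mm from the knob's axis (at -85 mm on this x); z up. The pivot pin is 36 mm high above the deck, two stop pins near it 24 mm
- wheel_half_a: one half of the burst idler wheel, cream-coloured nylon, lying flat on the deck in the way of the arm's swing: a D shape 18 mm (its x, from the flat broken face at -9 to the top of the round back at +9) by 36 mm (its y), 14 mm thick, 18 g. Origin at the centre of its underside
- wheel_half_b: the other half of the burst idler wheel, same shape, size and frame, lying flat near the back right part of the deck
- scrap_beaker: clear plastic beaker with a handle, 115 mm high, bowl about 89 mm across outside, about 70 mm clear inside, inner floor 3 mm above the bench, loose, 120 g. Origin 16.5 mm from the bowl's axis, on its underside; the handle sticks out to -y, to 67 mm from the origin; z up
- beaker_mouth (a point): centre of the beaker's open mouth, on the bowl's axis, 112 mm above its underside; axes as the beaker's
- jar: small jar with mint-green cap, 47 mm wide, 83 mm high, bystander; origin at the centre of its underside
- bottle_wash: white wash bottle with red cap, 70 mm wide, 214 mm high, bystander; origin at the centre of its underside
- screwdriver: screwdriver 170 mm long lying on the bench, bystander; origin under its middle, x along it
- bench_timer: white digital bench timer, 62 x 64 x 18 mm, bystander; origin at the centre of its underside

How it is judged:
By the outcome, as a careful person would: the job done as asked, in the order asked, and still so for the second after the job is handed in, while the arm keeps its last pose, push and grip.
It also fails if it takes over 64 s, if anything falls off the work surface, if the arm or the gripper's body presses on something with over 40 N, if the wrist force passes 120 N, or if a joint passes its speed limit or range.

## Robot

A 6-joint arm with a two-finger parallel gripper is mounted at the origin on the work surface; the furniture and walls round the work are solid. World frame = base frame: x ahead of the robot, y to its left, z up, the work surface at z = 0. Lengths are in mm, angles in rad, forces in N, time in s.
With the tool pointing down it reaches from about 400 to 925 mm from the base axis. Payload 12.5 kg.
Tool frame: the origin (TCP) lies at the very end of the fingers, on their centre line; the grasp point (between the pads) lies 19 mm behind it; y points along the fingers, z is the direction in which the jaws open and shut, and the axes are right-handed (so a half turn about y gives the same grasp; the last joint's range is limited). The gripper opens to 95 mm and grips with 3 to 60 N. Pads are 20 mm wide; open, the fingers measure 119 mm over their backs; the gripper's body (75 mm by 180 mm) begins 59 mm behind the grasp point.
Start: joints at [-1.29, 0.491, 1.559, -0, 1.092, -0.106], TCP at [235.791, -578.835, 214.661] pointing down, gripper open.
Joint ranges: [-3.1, 3.1], [-0.84, 2.19], [0.05, 2.79], [-1.13, 4.28], [0.06, 2.93], [-2.69, 2.69]. Speed limits (rad/s): [2.22, 2.22, 2.79, 3.14, 3.14, 3.14].

## Interface

Orientations are given as [roll, pitch, yaw] about the fixed x, y, z axes, in that order (R = Rz(yaw) Ry(pitch) Rx(roll)).
In Python, from cell import env, optics gives the robot as it stands.
- The arm moves only by the tool drive_tool, never from a script. Its argument "steps" is a list of rows, each an object with "slide": the shift along the tool's x, y, z in m, a list of three; "dr": the turn, a rotation vector about the tool's x, y, z in rad, a list of three; "fingers": the finger opening in m, from 0 to 0.0951. A call has 1 to 5 rows; each row is the pose to reach, as a shift and turn from the pose commanded when the call began, along the tool's axes at that moment; what a row does not reach only later rows make up. A row lasts 1/12 s, in which the tool goes at most 41.7 mm and 7.16 degrees, less where a joint would pass 70% of its speed; a pose out of reach is approached as far as the arm can. A call with a gripper value outside its range is refused whole. The fingers move at their own pace and stop on an object; the grip force is fixed at half the most. Time passes only in rows, so rows that repeat a pose let the fingers close. It gives the time, the measured TCP pose, the force and the opening at its end, in the units of the state.
- env.state(): the state, without advancing time (a new reading comes with each control period).
- optics.read_camera(name): name is "scene" or "top" or "wrist"; returns the picture (480x640x3 uint8, red, green, blue); there is no depth.
- optics.camera_model(name): a dict with "mtx" (3x3 intrinsics, pixels), "R" (3x3) and "t" (3): a world point X has camera coordinates R X + t. Camera axes: x right, y down, z forward; pixel columns grow to the right and rows downward; lengths in mm; the calibration is good to about 2 mm. The wrist camera is an equidistant fisheye: a pixel r from the principal point sees the ray r / f radians off the axis. A picture is of the moment at which its call begins: read the wrist's pose just before it. camera_model takes no time and is no camera call; for the wrist camera it gives the pose at the moment of the call.
- env.job_done(): hands the job in, once; it reports no verdict.
The state is a dict: "t": time; "joints": joint angles; "qvel": joint speeds; "tau": joint torques, N m; "eef_pos": TCP position; "tcp_rot": TCP orientation; "ft_force": force on the tool from outside, world axes, zero at the start; "moment": the same for the moment, N m; "opening": opening from 0.0 (shut) to 1.0 (fully open).
Only numpy, scipy, OpenCV 4.12 (cv2) and the standard library are available. Lean on these libraries where they do the work, as an engineer would, in place of code of your own. Each camera call takes 0.05 s, during which the arm holds its last target.

## Working session

There is one attempt and no reset: what is moved stays moved. The work goes in short steps, Python scripts to look and compute and a tool call to move; the robot and the scene stay as the last step left them, time stands still between calls to the robot, and variables do not carry over. Pictures are saved under pics/ and viewed, and the job is handed in when it is done.

Besides the shell and the picture viewer there is one more tool, called after "Emit:" as name(argument=value, ...) on one line, values as JSON. drive_tool: Moves the arm, as the interface text tells. Its arguments: {"type":"object","properties":{"steps":{"type":"array","items":{"type":"object","properties":{"slide":{"type":"array","items":{"type":"number"}},"dr":{"type":"array","items":{"type":"number"}},"fingers":{"type":"number"}}}}},"required":["steps"]}

```bash
mkdir -p pics; ls; python3 - <<'E'
from cell import env, optics
import cv2,numpy as np
print(env.state())
for n in ["scene","top","wrist"]:
    m=optics.camera_model(n); print(n,m)
    im=optics.read_camera(n); cv2.imwrite(f"pics/{n}0.png",im[:,:,::-1])
E
```

```text
pics
{'t': 0.0, 'joints': array([-1.28958945e+00,  4.91509694e-01,  1.55948917e+00,  5.45711094e-06,
        1.09173312e+00, -1.05639998e-01]), 'qvel': array([ 5.06148639e-04,  5.68277228e-04, -7.73132773e-05, -7.11542839e-04,
        4.37299387e-04, -7.28693456e-04]), 'tau': array([ 1.03582970e-03, -6.12654519e+01, -2.58175188e+01,  6.93230052e-02,
        4.82387957e-02, -1.29408932e-04]), 'eef_pos': array([ 235.71666363, -578.55068697,  214.07906435]), 'tcp_rot': array([-1.57192879e+00,  1.24947414e-04, -2.75474836e+00]), 'ft_force': array([-0.03690443,  0.23972904,  0.19268246]), 'moment': array([0.0274679 , 0.0116635 , 0.02011554]), 'opening': 1.0006878697535277}
scene {'mtx': array([[541.55286872,   0.        , 314.89113346],
       [  0.        , 541.55286872, 233.56266333],
       [  0.        ,   0.        ,   1.        ]]), 'R': array([[ 0.45381449, -0.89103253, -0.01065112],
       [-0.52641997, -0.2584301 , -0.80999747],
       [ 0.71898152,  0.37319555, -0.58633664]]), 't': array([-130.61011444,  273.01581367,  825.41495181])}
top {'mtx': array([[603.91548418,   0.        , 316.70029413],
       [  0.        , 603.91548418, 254.10440716],
       [  0.        ,   0.        ,   1.        ]]), 'R': array([[ 0.0191926 , -0.99980272,  0.00511522],
       [-0.99180536, -0.01968492, -0.12623243],
       [ 0.12630822, -0.00265057, -0.9919875 ]]), 't': array([  39.91570675,  390.80381719, 1321.23142033])}
wrist {'mtx': array([[371.64829954,   0.        , 318.12531862],
       [  0.        , 371.64829954, 233.22107011],
       [  0.        ,   0.        ,   1.        ]]), 'R': array([[ 3.77363641e-01, -9.26065159e-01, -5.63559301e-05],
       [-8.94805412e-01, -3.64641237e-01,  2.57604431e-01],
       [-2.38579038e-01, -9.71601185e-02, -9.66250461e-01]]), 't': array([-625.02873455,  -29.83406724,  388.64922633])}
```

View pics/scene0.png

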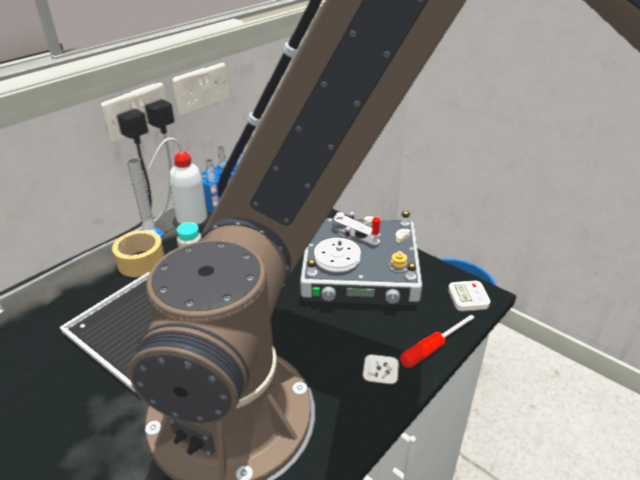

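View pics/top0.png

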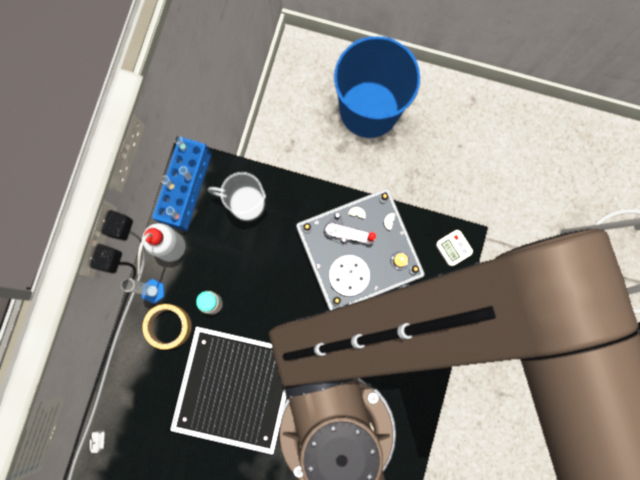

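View pics/wrist0.png

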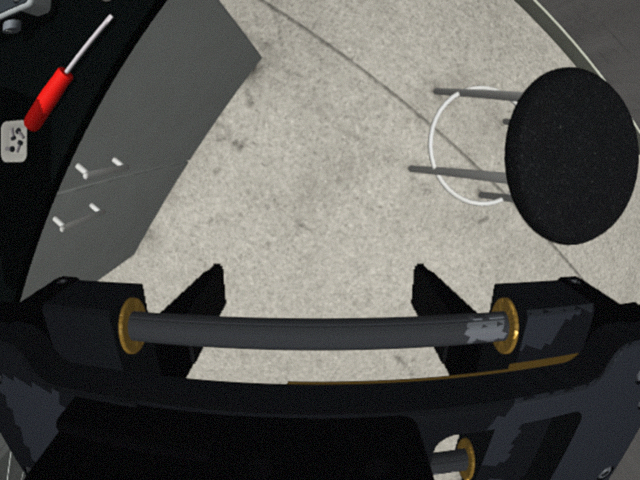

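Top view: shaker centred near (360,250), knob about (372,237), wheel halves about (357,212) and (390,222), and beaker about (243,197) with its handle pointing left. Next I'll zoom in and measure.

```bash
cat > h.py <<'E'
from cell import env, optics
import cv2,numpy as np
np.set_printoptions(precision=3,suppress=True)
def ray(m,u,v,fish=False):
    K=m["mtx"]; x=(u-K[0,2])/K[0,0]; y=(v-K[1,2])/K[1,1]
    if fish:
        r=np.hypot(x,y); d=np.array([x/r*np.sin(r),y/r*np.sin(r),np.cos(r)]) if r>1e-9 else np.array([0,0,1.])
    else: d=np.array([x,y,1.])
    R=m["R"]; return -R.T@m["t"], R.T@d
def onz(m,u,v,z,fish=False):
    c,d=ray(m,u,v,fish); return c+d*(z-c[2])/d[2]
def proj(m,X,fish=False):
    p=m["R"]@np.asarray(X,float)+m["t"];K=m["mtx"]
    if fish:
        th=np.arctan2(np.hypot(p[0],p[1]),p[2]);n=np.hypot(p[0],p[1]); q=p[:2]/n*th
    else: q=p[:2]/p[2]
    return K[0,0]*q[0]+K[0,2],K[1,1]*q[1]+K[1,2]
E
python3 - <<'E'
import cv2
im=cv2.imread("pics/top0.png")
cv2.imwrite("pics/top0z.png",cv2.resize(im[180:320,280:480],None,fx=4,fy=4,interpolation=cv2.INTER_CUBIC))
cv2.imwrite("pics/top0b.png",cv2.resize(im[150:320,150:300],None,fx=3.5,fy=3.5,interpolation=cv2.INTER_CUBIC))
im=cv2.imread("pics/scene0.png")
cv2.imwrite("pics/scene0z.png",cv2.resize(im[190:320,280:480],None,fx=4,fy=4,interpolation=cv2.INTER_CUBIC))
E
```

```text
(no output)
```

View pics/top0z.png

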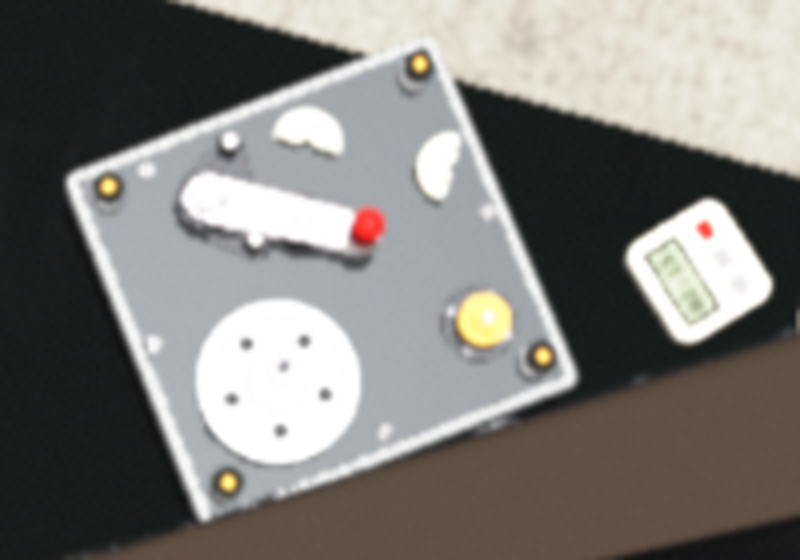

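View pics/top0b.png

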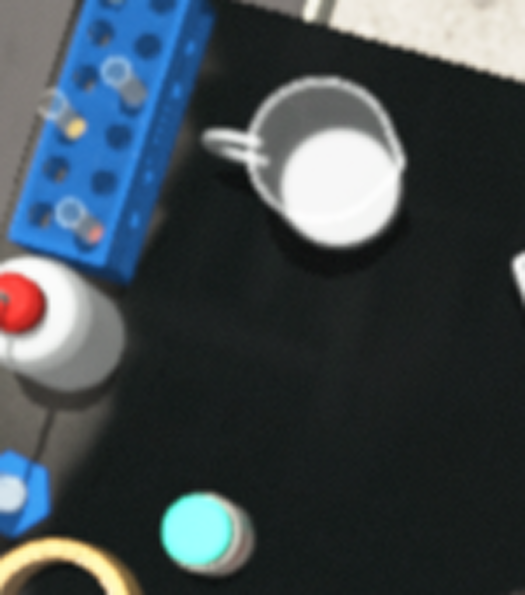

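View pics/scene0z.png

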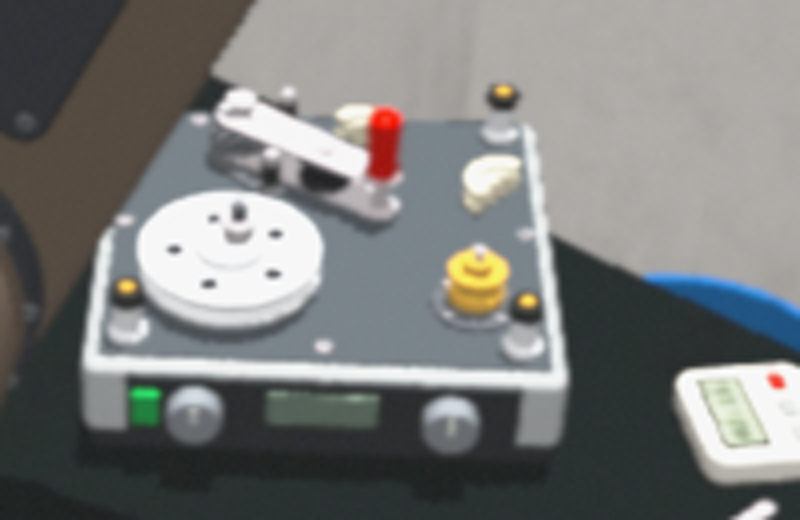

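```bash
python3 - <<'E'
from h import *
m=optics.camera_model("top"); im=cv2.imread("pics/top0.png")
z=lambda x,y:(280+(x+.5)/4-.5,180+(y+.5)/4-.5)
# pulley big circle top z=104, motor pulley z=94 
P=onz(m,*z(279,381),104);M=onz(m,*z(485,319),94)
print("pulley",P,"motor",M)
# corners of deck at z=60
for c in [(70,178),(435,40),(578,380),(202,520)]: print("corner",onz(m,*z(*c),60))
for c in [(109,187),(419,65),(542,356),(228,482)]: print("pillar",onz(m,*z(*c),88))
a=P-M; b=np.array([-45,45])-np.array([-55,-70])
yaw=np.arctan2(a[1],a[0])-np.arctan2(b[1],b[0]); print("yaw",yaw,np.hypot(*a[:2]),np.hypot(*b))
R=np.array([[np.cos(yaw),-np.sin(yaw)],[np.sin(yaw),np.cos(yaw)]])
print("origin",P[:2]-R@[-45,45],M[:2]-R@[-55,-70])
hsv=cv2.cvtColor(im,cv2.COLOR_BGR2HSV)
def blobs(mask,zz,nm):
    n,l,s,c=cv2.connectedComponentsWithStats(mask.astype(np.uint8))
    for i in range(1,n):
        if s[i,4]>20: print(nm,s[i],c[i],onz(m,*c[i],zz)[:2])
H,S,V=cv2.split(hsv)
roi=np.zeros(H.shape,bool);roi[185:260,290:430]=1
red=((H<8)|(H>172))&(S>150)&(V>120)
blobs(red&roi,123,"red")
cv2.imwrite("pics/x.png",im)
b,g,r=[im[:,:,i].astype(int) for i in range(3)]
roi2=np.zeros(H.shape,bool);roi2[200:235,345:400]=1
cream=roi2&(r>190)&(r-b>3)
n,l,s,c=cv2.connectedComponentsWithStats(cream.astype(np.uint8))
for i in range(1,n):
    if s[i,4]>30:
        ys,xs=np.where(l==i)
        pts=np.array([onz(m,x,y,74)[:2] for x,y in zip(xs,ys)],np.float32)
        print(s[i],c[i],pts.mean(0),cv2.minAreaRect(pts))
        box=cv2.boxPoints(cv2.minAreaRect(pts));print(box)
# beaker: floor/bright disc, rim
print("rim",[onz(m,150+x/3.5,150+y/3.5,115)[:2] for x,y in [(327,148),(250,150),(403,160),(325,78)]])
print("floor", onz(m,150+341/3.5,150+187/3.5,3))
E
```

```text
pulley [337.499 -21.292 104.   ] motor [ 373.43  -130.243   94.   ]
corner [450.565  91.622  60.   ]
corner [ 531.61  -107.343   60.   ]
corner [ 345.34  -185.466   60.   ]
corner [266.005  16.538  60.   ]
pillar [441.143  69.825  88.   ]
pillar [510.984 -95.381  88.   ]
pillar [ 355.023 -161.334   88.   ]
pillar [285.18    3.941  88.   ]
yaw 0.40529594393240154 114.72321258106132 115.43396380615195
origin [396.597 -44.903] [396.374 -44.228]
red [368 233   8   8  49] [371.49  236.388] [416.702 -65.059]
[348 207  18  12  50] [356.92 212.88] [475.39  -37.696] ((478.4263610839844, -38.47449493408203), (38.31731033325195, 21.17755889892578), 75.96273040771484)
[[463.507 -54.493]
 [484.052 -59.629]
 [493.346 -22.456]
 [472.801 -17.32 ]]
[384 213  11  17  48] [389.354 221.042] [ 458.866 -108.049] ((459.0339050292969, -107.27548217773438), (35.3544807434082, 21.646560668945312), 0.17342138290405273)
[[ 441.324  -96.506]
 [ 441.389 -118.152]
 [ 476.744 -118.045]
 [ 476.678  -96.399]]
rim [array([506.474, 204.422]), array([504.305, 250.613]), array([500.045, 158.546]), array([549.59 , 207.117])]
floor [506.416 208.175   3.   ]
```

```bash
cat >> h.py <<'E'
from scipy.spatial.transform import Rotation as Ro
def go(p,jaw_deg=None,st=None):
    """slide (m) and dr (rad) in the tool's axes to reach p with jaws along jaw_deg (mod 180, tool down)"""
    st=st or env.state(); R0=Ro.from_euler('xyz',st['tcp_rot'])
    sl=R0.inv().apply(np.asarray(p,float)-st['eef_pos'])/1000
    out=[]
    yaw0=np.degrees(st['tcp_rot'][2])+90
    if jaw_deg is None: jaw_deg=yaw0
    d=(jaw_deg-yaw0+90)%180-90
    Rt=Ro.from_euler('xyz',[-np.pi/2,0,np.radians(yaw0+d-90)])
    print("t",round(st['t'],2),"pos",st['eef_pos'],"rot",st['tcp_rot'],"F",st['ft_force'],"open",round(st['opening']*95.1,1))
    print("slide",sl.round(4),"dr",(R0.inv()*Rt).as_rotvec().round(4), "turn",round(d,1),"dist",np.linalg.norm(sl).round(3))
E
python3 -c "
from h import *
go([460,-72,260],-14)"
```

```text
t 0.15 pos [ 235.714 -578.645  214.193] rot [-1.572  0.    -2.755] F [ 0.65   0.916 -0.174] open 95.1
slide [-0.399 -0.045 -0.385] dr [ 0.001 -0.94  -0.001] turn 53.8 dist 0.556
```

Emit:
drive_tool(steps=[{"slide": [-0.028,-0.01,-0.028],"dr": [0,0,0]},{"slide": [-0.056,-0.03,-0.055],"dr": [0,0,0]},{"slide": [-0.084,-0.045,-0.082],"dr": [0,0,0]},{"slide": [-0.112,-0.045,-0.108],"dr": [0,0,0]},{"slide": [-0.14,-0.045,-0.135],"dr": [0,0,0]}])

```text
invalid input
```

```bash
python3 -c "
from h import *
go([460,-72,260],-14)"
```

```text
t 0.15 pos [ 235.714 -578.645  214.193] rot [-1.572  0.    -2.755] F [ 0.65   0.916 -0.174] open 95.1
slide [-0.399 -0.045 -0.385] dr [ 0.001 -0.94  -0.001] turn 53.8 dist 0.556
```

Emit:
drive_tool(steps=[{"slide": [-0.028,-0.01,-0.028],"dr": [0,0,0],"fingers": 0.095},{"slide": [-0.056,-0.03,-0.055],"dr": [0,0,0],"fingers": 0.095},{"slide": [-0.084,-0.045,-0.082],"dr": [0,0,0],"fingers": 0.095},{"slide": [-0.112,-0.045,-0.108],"dr": [0,0,0],"fingers": 0.095},{"slide": [-0.14,-0.045,-0.135],"dr": [0,0,0],"fingers": 0.095}])

```text
t: 0.57
eef_pos: [315.0, -399.4, 260.4]
tcp_rot: [-1.569, 0.0, -2.755]
ft_force: [0.4, -0.0, -0.2]
opening: 1.0
```

```bash
python3 -c "
from h import *
go([460,-72,260],-14)"
```

```text
t 0.57 pos [ 315.006 -399.441  260.385] rot [-1.569  0.    -2.755] F [ 0.443 -0.013 -0.152] open 95.1
slide [-0.258  0.    -0.249] dr [-0.002 -0.94   0.   ] turn 53.9 dist 0.358
```

Emit:
drive_tool(steps=[{"slide": [-0.028,0,-0.028],"dr": [0,-0.12,0],"fingers": 0.095},{"slide": [-0.056,0,-0.056],"dr": [0,-0.24,0],"fingers": 0.095},{"slide": [-0.084,0,-0.084],"dr": [0,-0.36,0],"fingers": 0.08},{"slide": [-0.112,0,-0.111],"dr": [0,-0.48,0],"fingers": 0.06},{"slide": [-0.14,0,-0.138],"dr": [0,-0.6,0],"fingers": 0.036}])

```text
t: 0.98
eef_pos: [392.4, -218.5, 259.7]
tcp_rot: [-1.571, -0.0, -2.149]
ft_force: [0.6, 0.7, 0.6]
opening: 0.844
```

```bash
python3 -c "
from h import *
go([460,-72,260],-14)"
```

```text
t 0.98 pos [ 392.364 -218.509  259.691] rot [-1.571 -0.    -2.149] F [0.608 0.681 0.59 ] open 80.3
slide [-0.16  -0.    -0.023] dr [-0.    -0.334  0.   ] turn 19.1 dist 0.161
```

Emit:
drive_tool(steps=[{"slide": [-0.035,0,-0.005],"dr": [0,-0.1,0],"fingers": 0.036},{"slide": [-0.07,0,-0.01],"dr": [0,-0.2,0],"fingers": 0.036},{"slide": [-0.105,0,-0.015],"dr": [0,-0.334,0],"fingers": 0.036},{"slide": [-0.14,0,-0.02],"dr": [0,-0.334,0],"fingers": 0.036},{"slide": [-0.16,0,-0.023],"dr": [0,-0.334,0],"fingers": 0.036}])

```text
t: 1.4
eef_pos: [461.9, -71.5, 259.6]
tcp_rot: [-1.571, 0.0, -1.818]
ft_force: [0.6, -0.9, -0.4]
opening: 0.495
```

```bash
cat > wp.py <<'E'
import sys
from h import *
import pickle
m=optics.camera_model("wrist"); im=optics.read_camera("wrist")
cv2.imwrite(f"pics/{sys.argv[1]}.png",im[:,:,::-1]); pickle.dump(m,open(f"pics/{sys.argv[1]}.pkl","wb"))
go([475,-38,120],-14)
E
python3 wp.py w1
```

```text
t 1.45 pos [462.601 -70.14  259.604] rot [-1.571  0.001 -1.818] F [-0.156  1.466 -0.579] open 42.8
slide [-0.034  0.14   0.004] dr [-0.    -0.003 -0.001] turn 0.2 dist 0.144
```

View pics/w1.png

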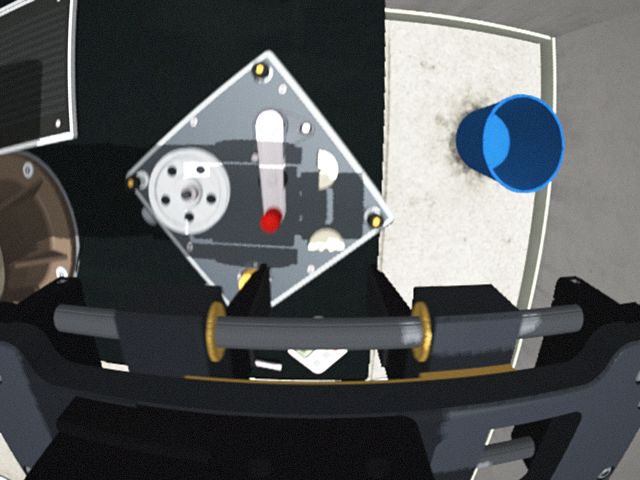

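Wrist view: half a at about (327,169), flat face to the left; half b at about (326,241), flat face down; knob at (270,220). I'll measure these more finely.

```bash
cat > meas.py <<'E'
import sys,pickle
from h import *
n=sys.argv[1]; m=pickle.load(open(f"pics/{n}.pkl","rb")); im=cv2.imread(f"pics/{n}.png")
b,g,r=[im[:,:,i].astype(int) for i in range(3)]
x0,y0,x1,y1=map(int,sys.argv[2:6]); roi=np.zeros(b.shape,bool); roi[y0:y1,x0:x1]=1
mask=roi&(r>int(sys.argv[6]) if len(sys.argv)>6 else roi&(r>150))&(r-b>8)&(r-g<40)
nn,l,s,c=cv2.connectedComponentsWithStats(mask.astype(np.uint8))
for i in range(1,nn):
    if s[i,4]>60:
        ys,xs=np.where(l==i)
        P=np.array([onz(m,x,y,72,True)[:2] for x,y in zip(xs,ys)],np.float32)
        R=cv2.minAreaRect(P); print(s[i],c[i],"mean",P.mean(0),"rect",R); print(cv2.boxPoints(R))
mask=((r>120)&(g<60)&(b<60)&roi)
nn,l,s,c=cv2.connectedComponentsWithStats(mask.astype(np.uint8))
for i in range(1,nn):
    if s[i,4]>40: print("red",s[i],c[i],onz(m,*c[i],105,True),onz(m,*c[i],123,True))
E
python3 meas.py w1 230 130 370 265
python3 - <<'E'
import cv2
im=cv2.imread("pics/w1.png");cv2.imwrite("pics/w1z.png",cv2.resize(im[90:290,220:400],None,fx=4,fy=3,interpolation=cv2.INTER_CUBIC)[:600])
E
python3 - <<'E'
from h import *
import pickle
m=pickle.load(open("pics/w1.pkl","rb"))
c,d=ray(m,270,214,True); m2=optics.camera_model("top")
for q in [(416.7,-65,105),(397,-44.5,60),(439.7,71.7,88)]: print(proj(m,q,True))
print(m["t"],-m["R"].T@m["t"])
E
```

```text
[319 169  18  21 180] [324.461 180.878] mean [474.296 -45.154] rect ((473.95465087890625, -45.28092956542969), (17.392112731933594, 17.67487907409668), 49.247745513916016)
[[461.583 -46.1  ]
 [474.973 -57.638]
 [486.326 -44.462]
 [472.937 -32.924]]
[308 229  36  23 353] [324.465 237.751] mean [ 460.58  -100.384] rect ((461.0708923339844, -102.98457336425781), (22.869050979614258, 35.2108268737793), 75.7849349975586)
[[ 441.197 -109.746]
 [ 475.329 -118.392]
 [ 480.945  -96.223]
 [ 446.812  -87.577]]
red [260 209  22  24 375] [270.507 220.664] [419.108 -63.926 105.   ] [422.422 -60.474 123.   ]
(np.float64(268.2846623054678), np.float64(222.43510096494612))
(np.float64(250.16267436077663), np.float64(197.89769671774175))
(np.float64(256.5558338389327), np.float64(70.99868123894848))
[-464.868    0.857  443.663] [478.699  -1.832 428.701]
```

View pics/w1z.png

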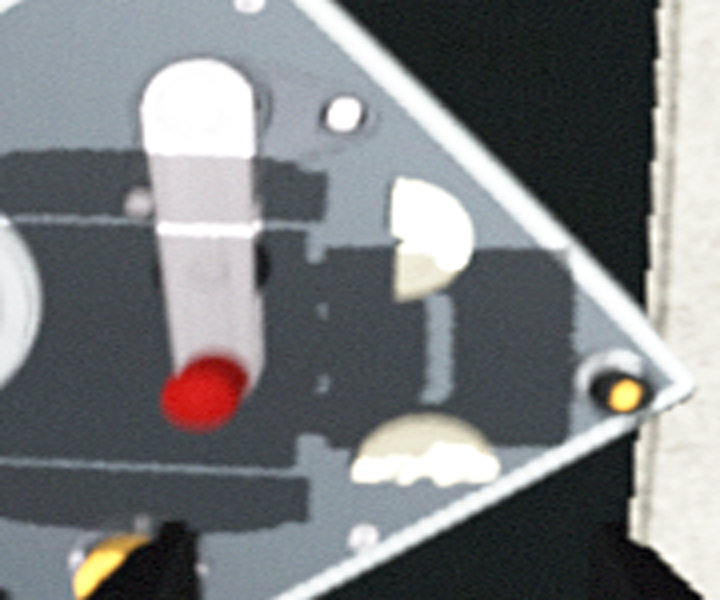

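```bash
python3 - <<'E'
from h import *
import pickle
m=pickle.load(open("pics/w1.pkl","rb")); mt=optics.camera_model("top")
f=lambda x,y,z=72:onz(m,220+x/4,90+y/3,z,True)[:2]
for nm,P in dict(a=[(397,178),(397,300),(472,236)],b=[(352,472),(500,470),(425,413)]).items():
    p=[f(*q) for q in P]; print(nm,p, "len",np.linalg.norm(p[0]-p[1]),"mid",(p[0]+p[1])/2,"ang",np.degrees(np.arctan2(*(p[1]-p[0])[::-1])), "ctr",((p[0]+p[1])/2+p[2])/2)
print("pivot",f(200,95,96),"armtip", f(200,75,87))
z=lambda x,y:(280+(x+.5)/4-.5,180+(y+.5)/4-.5)
for nm,P in dict(a=[(273,133),(341,157),(321,108)],b=[(459,132),(436,200),(419,158)]).items():
    p=[onz(mt,*z(*q),72)[:2] for q in P]; print(nm,p, "len",np.linalg.norm(p[0]-p[1]),"ang",np.degrees(np.arctan2(*(p[1]-p[0])[::-1])), "ctr",((p[0]+p[1])/2+p[2])/2)
E
```

```text
a [array([476.869, -14.37 ]), array([467.249, -52.567]), array([489.778, -36.781])] len 39.38967249648197 mid [472.059 -33.469] ang -104.13511751240753 ctr [480.919 -35.125]
b [array([ 442.154, -106.014]), array([ 478.377, -114.46 ]), array([464.792, -90.73 ])] len 37.19493698774602 mid [ 460.266 -110.237] ang -13.12495938156716 ctr [ 462.529 -100.484]
pivot [440.82   21.724] armtip [441.349  28.339]
a [array([475.397, -18.214]), array([462.922, -55.216]), array([489.728, -44.107])] len 39.04820692147626 ang -108.62994687106907 ctr [479.444 -40.411]
b [array([ 477.987, -119.12 ]), array([ 440.352, -106.792]), array([463.224, -97.484])] len 39.60269448630747 ang 161.86340680056406 ctr [ 461.197 -105.22 ]
```

```bash
python3 -c "
from h import *
go([479,-38,125],-16)"
```

```text
t 1.45 pos [462.601 -70.14  259.604] rot [-1.571  0.001 -1.818] F [-0.156  1.466 -0.579] open 42.8
slide [-0.035  0.135  0.008] dr [-0.     0.032 -0.001] turn -1.8 dist 0.139
```

Emit:
drive_tool(steps=[{"slide": [-0.009,0.034,0.002],"dr": [0,0.032,0],"fingers": 0.036},{"slide": [-0.018,0.068,0.005],"dr": [0,0.032,0],"fingers": 0.036},{"slide": [-0.03,0.102,0.009],"dr": [0,0.032,0],"fingers": 0.036},{"slide": [-0.036,0.135,0.01],"dr": [0,0.032,0],"fingers": 0.036},{"slide": [-0.036,0.135,0.01],"dr": [0,0.032,0],"fingers": 0.036}])

```text
t: 1.87
eef_pos: [477.6, -40.6, 120.0]
tcp_rot: [-1.579, -0.001, -1.852]
ft_force: [0.2, -0.1, -1.3]
opening: 0.379
```

```bash
python3 wp.py w2
```

```text
t 1.92 pos [478.511 -41.305 122.718] rot [-1.577 -0.    -1.852] F [0.211 0.596 1.186] open 36.3
slide [-0.002  0.003 -0.004] dr [ 0.006 -0.037  0.   ] turn 2.1 dist 0.006
```

View pics/w2.png

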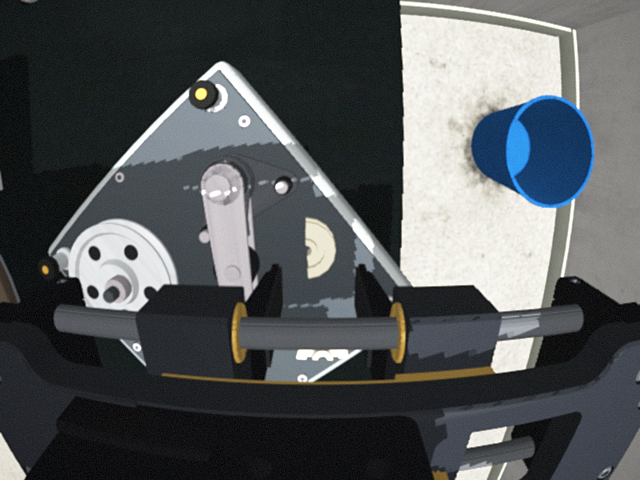

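Half a is at (307-335, 218-280), between the fingers in view.

```bash
python3 - <<'E'
from h import *
import pickle
m=pickle.load(open("pics/w2.pkl","rb"))
im=cv2.imread("pics/w2.png").astype(int); b,g,r=im[:,:,0],im[:,:,1],im[:,:,2]
mask=np.zeros(b.shape,np.uint8); mask[205:300,300:345]=((r>130)&(r-b>12))[205:300,300:345]
ys,xs=np.where(mask); print(len(xs),xs.min(),xs.max(),ys.min(),ys.max())
P=np.array([onz(m,x,y,74,True)[:2] for x,y in zip(xs,ys)],np.float32)
R=cv2.minAreaRect(P);print(P.mean(0),R);print(cv2.boxPoints(R))
for q in [(307,218),(307,280),(336,248)]: print(onz(m,*q,74,True))
st=env.state();
for q in [(307,218),(307,280),(336,248),(307,248)]:
    p=Ro.from_euler('xyz',st['tcp_rot']).inv().apply(onz(m,*q,74,True)-st['eef_pos']);print("tool",p)
cv2.imwrite("pics/w2z.png",cv2.resize(im[180:300,180:360].astype(np.uint8),None,fx=4,fy=4,interpolation=cv2.INTER_CUBIC))
E
```

```text
1425 305 335 217 278
[478.392 -35.274] ((479.2665100097656, -35.803138732910156), (38.82010269165039, 18.020883560180664), 76.94599914550781)
[[466.105 -52.676]
 [483.66  -56.747]
 [492.428 -18.93 ]
 [474.873 -14.86 ]]
[476.857 -15.974  74.   ]
[465.567 -53.872  74.   ]
[488.45  -38.656  74.   ]
tool [-23.899  48.757  -8.335]
tool [15.643 48.776 -8.667]
tool [-5.324 48.664  9.096]
tool [-5.283 48.766 -8.476]
```

View pics/w2z.png

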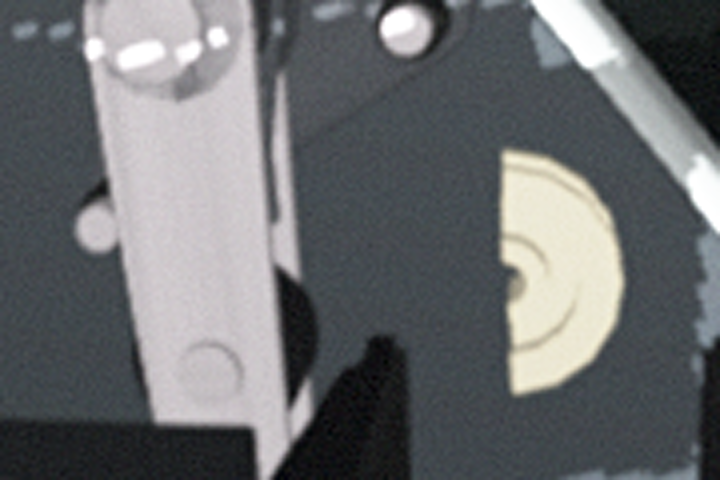

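Emit:
drive_tool(steps=[{"slide": [-0.0045,0.02,0],"dr": [0,0,0],"fingers": 0.036},{"slide": [-0.0045,0.04,0],"dr": [0,0,0],"fingers": 0.036},{"slide": [-0.0045,0.054,0],"dr": [0,0,0],"fingers": 0.036},{"slide": [-0.0045,0.058,0],"dr": [0,0,0],"fingers": 0.036},{"slide": [-0.0045,0.058,0],"dr": [0,0,0],"fingers": 0.036}])

```text
t: 2.33
eef_pos: [481.4, -38.0, 67.5]
tcp_rot: [-1.57, -0.0, -1.853]
ft_force: [-0.2, 0.8, -0.5]
opening: 0.377
```

```bash
python3 wp.py w3
```

```text
t 2.38 pos [481.586 -38.002  68.002] rot [-1.569 -0.    -1.853] F [ 0.365 -0.009  0.039] open 35.8
slide [ 0.002 -0.052 -0.006] dr [-0.001 -0.038  0.   ] turn 2.2 dist 0.052
```

View pics/w3.png

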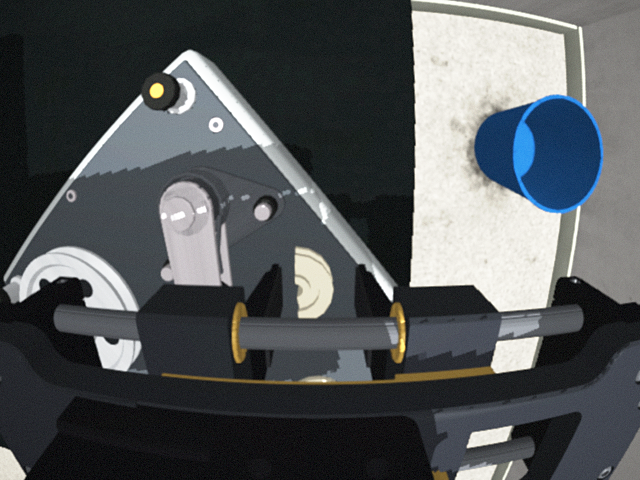

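```bash
python3 - <<'E'
from h import *
import pickle
m=pickle.load(open("pics/w3.pkl","rb"))
st=env.state()
for q in [(296,247),(299,316),(333,282)]:
    w=onz(m,*q,74,True);print(w,"tool",Ro.from_euler('xyz',st['tcp_rot']).inv().apply(w-st['eef_pos']))
E
```

```text
[477.049 -14.217  74.   ] tool [-21.579  -6.014 -10.977]
[467.882 -48.529  74.   ] tool [ 13.929  -6.012 -10.22 ]
[488.707 -35.636  74.   ] tool [-4.257 -5.99   6.188]
```

Emit:
drive_tool(steps=[{"slide": [-0.004,0.0045,-0.002],"dr": [0,0,0],"fingers": 0.036},{"slide": [-0.004,0.0045,-0.002],"dr": [0,0,0],"fingers": 0.01},{"slide": [-0.004,0.0045,-0.002],"dr": [0,0,0],"fingers": 0.01},{"slide": [-0.004,0.0045,-0.002],"dr": [0,0,0],"fingers": 0.01},{"slide": [-0.004,0.0045,-0.002],"dr": [0,0,0],"fingers": 0.01}])

```text
t: 2.8
eef_pos: [480.4, -33.1, 62.5]
tcp_rot: [-1.57, -0.0, -1.853]
ft_force: [-0.3, 0.5, 5.2]
opening: 0.186
```

Emit:
drive_tool(steps=[{"slide": [0,0,0],"dr": [0,0,0],"fingers": 0.01},{"slide": [0,0,0],"dr": [0,0,0],"fingers": 0.01},{"slide": [0,0,0],"dr": [0,0,0],"fingers": 0.01}])

```text
t: 3.05
eef_pos: [480.3, -33.1, 62.5]
tcp_rot: [-1.57, 0.0, -1.853]
ft_force: [-1.4, -0.1, 6.7]
opening: 0.186
```

Emit:
drive_tool(steps=[{"slide": [0,-0.02,0],"dr": [0,0,0],"fingers": 0.01},{"slide": [0,-0.05,0],"dr": [0,0,0],"fingers": 0.01},{"slide": [0,-0.085,0],"dr": [0,0,0],"fingers": 0.01},{"slide": [-0.02,-0.12,0],"dr": [0,0,0],"fingers": 0.01},{"slide": [-0.05,-0.135,0],"dr": [0,0,0],"fingers": 0.01}])

```text
t: 3.47
eef_pos: [495.0, 14.1, 201.2]
tcp_rot: [-1.566, 0.0, -1.855]
ft_force: [0.4, 1.1, 0.4]
opening: 0.188
```

```bash
sed -i 's/^go.*/go([505.5,206,190],-14)/' wp.py;python3 wp.py w4; python3 - <<'E'
from h import *
im=optics.read_camera("top");cv2.imwrite("pics/top4.png",im[:,:,::-1])
E
```

```text
t 3.52 pos [496.785  18.41  202.452] rot [-1.563  0.002 -1.854] F [-0.865  2.519  2.218] open 17.8
slide [-0.182  0.013 -0.044] dr [-0.007 -0.039 -0.002] turn 2.2 dist 0.188
```

View pics/w4.png

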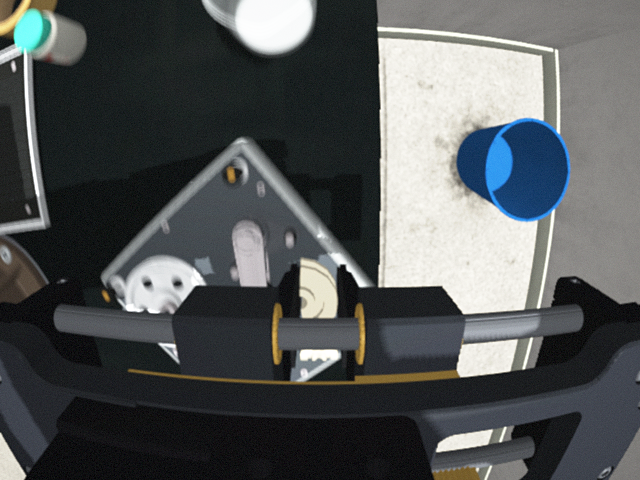

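Half a is held between the fingers at (320,290). Moving over to the beaker.

Emit:
drive_tool(steps=[{"slide": [-0.035,0,-0.008],"dr": [0,0,0],"fingers": 0.01},{"slide": [-0.07,0,-0.016],"dr": [0,0,0],"fingers": 0.01},{"slide": [-0.105,0,-0.025],"dr": [0,0,0],"fingers": 0.01},{"slide": [-0.14,0,-0.034],"dr": [0,0,0],"fingers": 0.01},{"slide": [-0.165,0,-0.041],"dr": [0,0,0],"fingers": 0.01}])

```text
t: 3.98
eef_pos: [500.2, 186.8, 196.4]
tcp_rot: [-1.572, -0.0, -1.852]
ft_force: [0.3, -0.3, 0.7]
opening: 0.188
```

Emit:
drive_tool(steps=[{"slide": [-0.014,0.0,-0.003],"dr": [0,0,0],"fingers": 0.01},{"slide": [-0.014,0.0,-0.003],"dr": [0,0,0],"fingers": 0.01},{"slide": [-0.014,0,-0.003],"dr": [0,0,0],"fingers": 0.01}])

```text
t: 4.23
eef_pos: [501.3, 199.1, 196.4]
tcp_rot: [-1.572, -0.001, -1.851]
ft_force: [0.8, -1.4, -1.1]
opening: 0.183
```

```bash
python3 wp.py w5; python3 - <<'E'
from h import *
im=optics.read_camera("top");cv2.imwrite("pics/top5.png",cv2.resize(im[100:300,150:450,::-1],None,fx=2.6,fy=2.6,interpolation=cv2.INTER_CUBIC))
E
```

```text
t 4.28 pos [501.36  198.454 196.502] rot [-1.572 -0.001 -1.852] F [-0.402  0.24   0.188] open 17.5
slide [-0.008  0.006  0.002] dr [ 0.001 -0.037  0.001] turn 2.1 dist 0.011
```

View pics/w5.png

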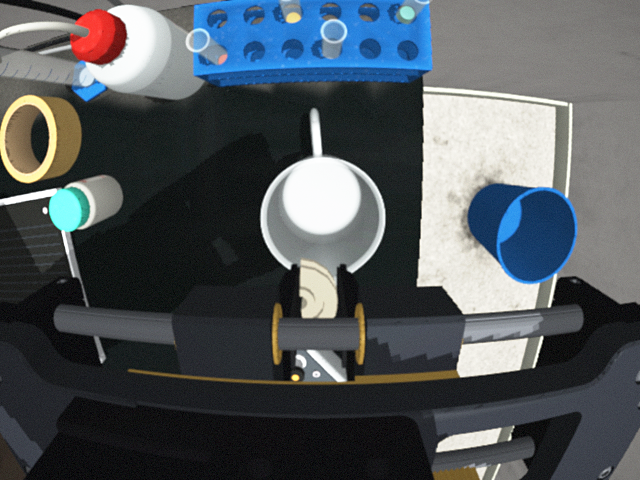

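View pics/top5.png

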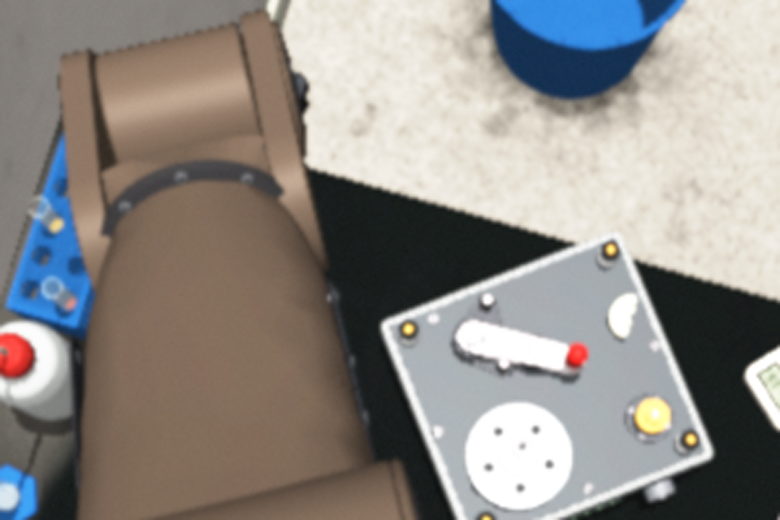

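Half a is gone from the deck and held. The beaker rim appears at x 261-385, y 157-277 in the wrist view.

```bash
python3 - <<'E'
from h import *
import pickle
m=pickle.load(open("pics/w5.pkl","rb"))
st=env.state()
T=lambda w:Ro.from_euler('xyz',st['tcp_rot']).inv().apply(w-st['eef_pos'])
for q in [(261,218),(385,218),(323,157),(323,278)]:
    w=onz(m,*q,115,True);print(w,"tool",T(w))
w=onz(m,321,192,3,True);print("floor",w,T(w))
E
```

```text
[466.743 225.226 115.   ] tool [-16.407  81.689 -40.847]
[549.775 201.364 115.   ] tool [-16.637  81.628  45.546]
[519.668 253.607 115.   ] tool [-58.416  81.628   2.069]
[496.002 170.449 115.   ] tool [28.042 81.692  2.523]
floor [507.867 214.401   3.   ] [-17.558 193.659   1.744]
```

Emit:
drive_tool(steps=[{"slide": [-0.013,0.02,0.002],"dr": [0,0,0],"fingers": 0.01},{"slide": [-0.013,0.05,0.002],"dr": [0,0,0],"fingers": 0.01},{"slide": [-0.013,0.08,0.002],"dr": [0,0,0],"fingers": 0.01},{"slide": [-0.013,0.1,0.002],"dr": [0,0,0],"fingers": 0.01},{"slide": [-0.013,0.1,0.002],"dr": [0,0,0],"fingers": 0.01}])

```text
t: 4.75
eef_pos: [505.6, 209.2, 93.6]
tcp_rot: [-1.576, -0.004, -1.854]
ft_force: [0.0, -0.4, -0.1]
opening: 0.186
```

Emit:
drive_tool(steps=[{"slide": [0,0,0],"dr": [0,0,0],"fingers": 0.026},{"slide": [0,0,0],"dr": [0,0,0],"fingers": 0.026},{"slide": [0,0,0],"dr": [0,0,0],"fingers": 0.026},{"slide": [0,0,0],"dr": [0,0,0],"fingers": 0.026}])

```text
t: 5.08
eef_pos: [507.8, 211.0, 98.5]
tcp_rot: [-1.569, 0.001, -1.853]
ft_force: [-0.6, 1.2, -0.2]
opening: 0.272
```

```bash
python3 wp.py w6
```

```text
t 5.13 pos [507.664 211.048  98.291] rot [-1.569  0.001 -1.853] F [-0.514 -0.705 -0.213] open 26.1
slide [ 0.005 -0.092 -0.001] dr [-0.002 -0.038 -0.001] turn 2.2 dist 0.092
```

View pics/w6.png

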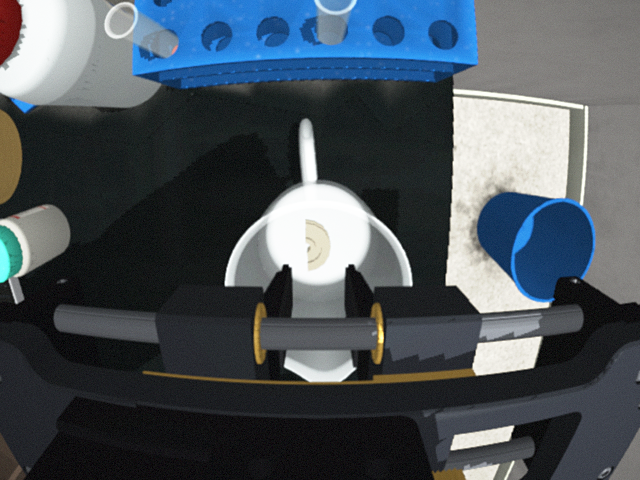

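Half a lies on the beaker floor at (315,245) and the beaker is standing. I'll lift straight up and return for half b.

Emit:
drive_tool(steps=[{"slide": [0,-0.025,0],"dr": [0,0,0],"fingers": 0.026},{"slide": [0,-0.06,0],"dr": [0,0,0],"fingers": 0.026},{"slide": [0,-0.1,0],"dr": [0,0,0],"fingers": 0.026},{"slide": [0.03,-0.11,0],"dr": [0,0,0],"fingers": 0.026},{"slide": [0.065,-0.11,0],"dr": [0,0,0],"fingers": 0.026}])

```text
t: 5.55
eef_pos: [490.3, 149.3, 210.8]
tcp_rot: [-1.564, 0.003, -1.85]
ft_force: [0.2, -0.7, -1.1]
opening: 0.274
```

```bash
python3 -c "
from h import *
go([461,-104,200],75)"
```

```text
t 5.55 pos [490.313 149.305 210.849] rot [-1.564  0.003 -1.85 ] F [ 0.189 -0.684 -1.055] open 26.1
slide [0.252 0.01  0.042] dr [-0.003  1.553 -0.007] turn -89.0 dist 0.255
```

Emit:
drive_tool(steps=[{"slide": [0.025,0,0.005],"dr": [0,0.12,0],"fingers": 0.036},{"slide": [0.05,0,0.01],"dr": [0,0.24,0],"fingers": 0.036},{"slide": [0.08,0,0.014],"dr": [0,0.36,0],"fingers": 0.036},{"slide": [0.11,0,0.02],"dr": [0,0.48,0],"fingers": 0.036},{"slide": [0.14,0,0.025],"dr": [0,0.6,0],"fingers": 0.036}])

```text
t: 5.97
eef_pos: [473.9, 5.9, 207.9]
tcp_rot: [-1.57, 0.001, -2.458]
ft_force: [0.9, -0.1, -0.8]
opening: 0.378
```

```bash
python3 -c "
from h import *
go([461,-104,180],75)"
```

```text
t 5.97 pos [473.889   5.902 207.913] rot [-1.57   0.001 -2.458] F [ 0.874 -0.092 -0.766] open 35.9
slide [0.079 0.028 0.077] dr [-0.001  0.945 -0.001] turn -54.2 dist 0.114
```

Emit:
drive_tool(steps=[{"slide": [0.016,0.0,0.016],"dr": [0,0.12,0],"fingers": 0.036},{"slide": [0.032,0.0,0.032],"dr": [0,0.24,0],"fingers": 0.036},{"slide": [0.048,0.01,0.048],"dr": [0,0.36,0],"fingers": 0.036},{"slide": [0.064,0.02,0.064],"dr": [0,0.48,0],"fingers": 0.036},{"slide": [0.079,0.028,0.077],"dr": [0,0.6,0],"fingers": 0.036}])

```text
t: 6.38
eef_pos: [462.0, -103.8, 179.4]
tcp_rot: [-1.57, 0.001, -3.059]
ft_force: [0.3, -0.5, 0.1]
opening: 0.38
```

Emit:
drive_tool(steps=[{"slide": [0,0.0,0],"dr": [0,0.12,0],"fingers": 0.036},{"slide": [0,0.0,0],"dr": [0,0.24,0],"fingers": 0.036},{"slide": [0,0.0,0],"dr": [0,0.345,0],"fingers": 0.036},{"slide": [0,0.0,0],"dr": [0,0.345,0],"fingers": 0.036}])

```text
t: 6.72
eef_pos: [462.2, -102.6, 179.7]
tcp_rot: [-1.571, 0.001, 2.88]
ft_force: [1.0, 0.6, 0.6]
opening: 0.381
```

```bash
sed -i 's/^go.*/go([461,-104,120],75)/' wp.py;python3 wp.py w7
```

```text
t 6.77 pos [ 462.18  -102.546  179.66 ] rot [-1.571  0.001  2.887] F [0.204 0.436 0.424] open 36.1
slide [0.001 0.06  0.002] dr [-0.     0.007 -0.001] turn -0.4 dist 0.06
```

View pics/w7.png

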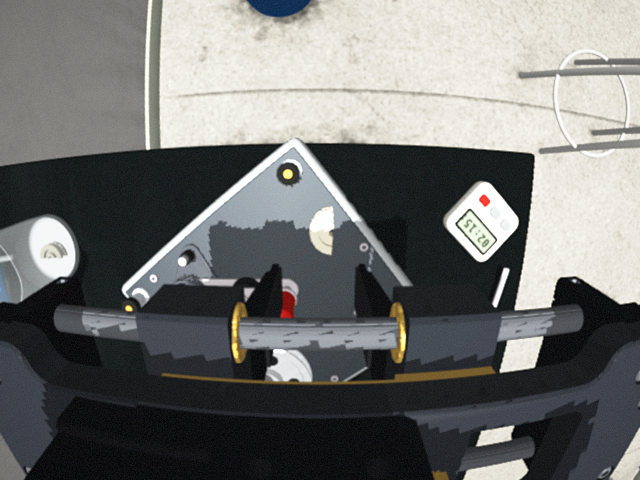

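Half b at (308-336, 206-254), with its flat face to the right, close to aligned with the jaws.

```bash
python3 - <<'E'
from h import *
import pickle
m=pickle.load(open("pics/w7.pkl","rb"))
st=env.state()
T=lambda w:Ro.from_euler('xyz',st['tcp_rot']).inv().apply(w-st['eef_pos'])
im=cv2.imread("pics/w7.png")
cv2.imwrite("pics/w7z.png",cv2.resize(im[180:280,270:390],None,fx=5,fy=5,interpolation=cv2.INTER_CUBIC))
b,g,r=[im[:,:,i].astype(int) for i in range(3)]
mask=np.zeros(b.shape,bool);mask[195:265,300:345]=((r>130)&(r-b>8))[195:265,300:345]
ys,xs=np.where(mask)
P=np.array([T(onz(m,x,y,72,True)) for x,y in zip(xs,ys)],np.float32)[:,[0,2]]
print(len(xs),P.mean(0),cv2.minAreaRect(P),P.min(0),P.max(0))
E
```

```text
537 [4.839 3.841] ((-0.24674034118652344, 3.201676368713379), (18.433223724365234, 38.18228530883789), 89.26860046386719) [-19.245  -6.052] [18.93  12.442]
```

View pics/w7z.png

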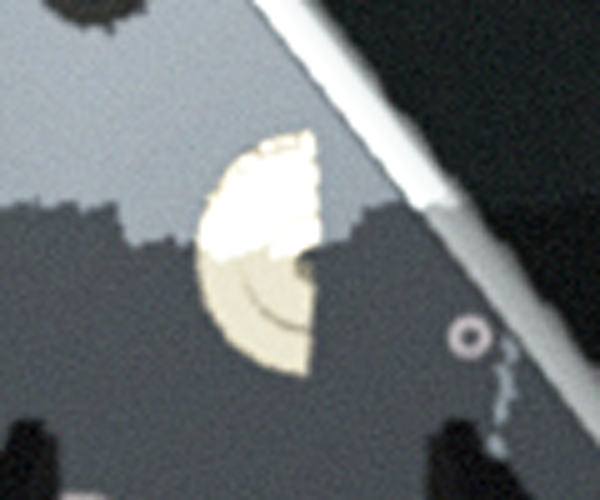

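Emit:
drive_tool(steps=[{"slide": [0,0.03,0.003],"dr": [0,0,0],"fingers": 0.036},{"slide": [0,0.06,0.003],"dr": [0,0,0],"fingers": 0.036},{"slide": [0,0.09,0.003],"dr": [0,0,0],"fingers": 0.036},{"slide": [0,0.1,0.003],"dr": [0,0,0],"fingers": 0.036},{"slide": [0,0.1,0.003],"dr": [0,0,0],"fingers": 0.036}])

```text
t: 7.18
eef_pos: [460.4, -105.0, 77.3]
tcp_rot: [-1.571, -0.004, 2.889]
ft_force: [-0.3, -0.3, 0.3]
opening: 0.378
```

```bash
python3 wp.py w8
```

```text
t 7.23 pos [ 461.104 -105.18    78.66 ] rot [-1.571 -0.002  2.889] F [0.286 0.326 0.115] open 36.1
slide [ 0.001 -0.041 -0.001] dr [0.    0.009 0.002] turn -0.5 dist 0.041
```

View pics/w8.png

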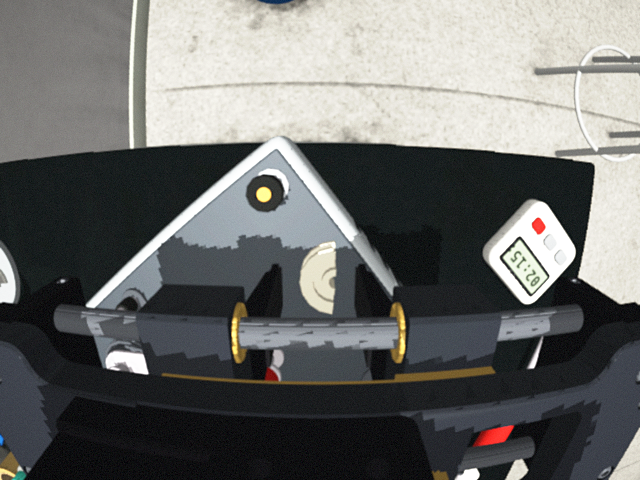

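```bash
python3 - <<'E'
from h import *
import pickle
m=pickle.load(open("pics/w8.pkl","rb"))
st=env.state()
T=lambda w:Ro.from_euler('xyz',st['tcp_rot']).inv().apply(w-st['eef_pos'])
for q in [(334,242),(337,312),(300,278)]:
    print(T(onz(m,*q,74,True)))
E
```

```text
[-20.669   4.623   8.388]
[17.156  4.688 10.516]
[-1.925  4.657 -8.301]
```

Emit:
drive_tool(steps=[{"slide": [-0.002,0.01,0.0005],"dr": [0,0,0],"fingers": 0.036},{"slide": [-0.002,0.0145,0.0005],"dr": [0,0,0],"fingers": 0.036},{"slide": [-0.002,0.0145,0.0005],"dr": [0,0,0],"fingers": 0.01},{"slide": [-0.002,0.0145,0.0005],"dr": [0,0,0],"fingers": 0.01},{"slide": [-0.002,0.0145,0.0005],"dr": [0,0,0],"fingers": 0.01}])

```text
t: 7.65
eef_pos: [463.4, -106.4, 65.0]
tcp_rot: [-1.571, 0.001, 2.886]
ft_force: [-0.1, -0.0, -0.0]
opening: 0.223
```

Emit:
drive_tool(steps=[{"slide": [0,0,0],"dr": [0,0,0],"fingers": 0.01},{"slide": [0,0,0],"dr": [0,0,0],"fingers": 0.01},{"slide": [0,0,0],"dr": [0,0,0],"fingers": 0.01}])

```text
t: 7.9
eef_pos: [463.4, -106.5, 65.0]
tcp_rot: [-1.571, 0.001, 2.886]
ft_force: [-1.0, -0.7, 5.1]
opening: 0.182
```

Emit:
drive_tool(steps=[{"slide": [0,-0.02,0],"dr": [0,0,0],"fingers": 0.01},{"slide": [0,-0.05,0],"dr": [0,0,0],"fingers": 0.01},{"slide": [0,-0.085,0],"dr": [0,0,0],"fingers": 0.01},{"slide": [0,-0.12,0],"dr": [0,0,0],"fingers": 0.01},{"slide": [0,-0.14,0],"dr": [0,0,0],"fingers": 0.01}])

```text
t: 8.32
eef_pos: [463.7, -106.5, 208.0]
tcp_rot: [-1.57, 0.004, 2.886]
ft_force: [0.7, 0.4, -0.4]
opening: 0.184
```

```bash
sed -i 's/^go.*/go([507,210,200],-16)/' wp.py;python3 wp.py w9
```

```text
t 8.37 pos [ 464.695 -106.863  210.298] rot [-1.57   0.007  2.886] F [ 1.629 -0.212  3.421] open 17.3
slide [ 0.039  0.01  -0.317] dr [-0.006 -1.548 -0.005] turn 88.7 dist 0.32
```

View pics/w9.png

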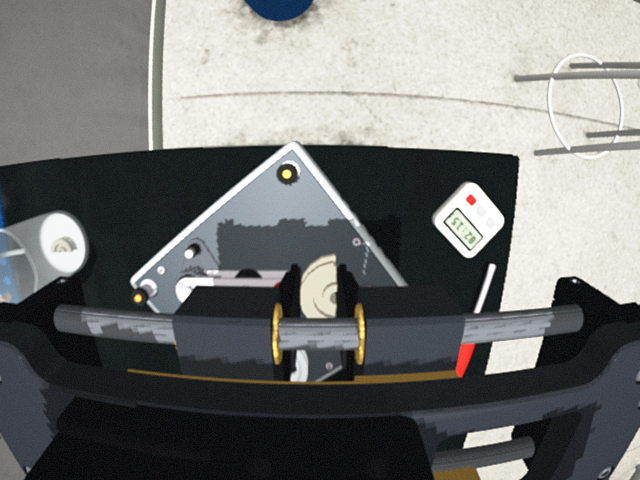

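Half b is held at (320,285). Carrying it to the beaker and turning back on the way.

Emit:
drive_tool(steps=[{"slide": [0.004,0,-0.03],"dr": [0,-0.12,0],"fingers": 0.01},{"slide": [0.008,0,-0.06],"dr": [0,-0.24,0],"fingers": 0.01},{"slide": [0.012,0,-0.09],"dr": [0,-0.36,0],"fingers": 0.01},{"slide": [0.016,0,-0.12],"dr": [0,-0.48,0],"fingers": 0.01},{"slide": [0.02,0,-0.15],"dr": [0,-0.6,0],"fingers": 0.01}])

```text
t: 8.78
eef_pos: [481.6, 45.2, 204.4]
tcp_rot: [-1.571, -0.0, -2.792]
ft_force: [0.4, -0.1, 0.4]
opening: 0.184
```

```bash
python3 -c "
from h import *
go([507,210,200],-16)"
```

```text
t 8.78 pos [481.613  45.193 204.436] rot [-1.571 -0.    -2.792] F [ 0.422 -0.068  0.447] open 17.5
slide [-0.08   0.004 -0.146] dr [ 0.    -0.942  0.   ] turn 54.0 dist 0.167
```

Emit:
drive_tool(steps=[{"slide": [-0.016,0,-0.03],"dr": [0,-0.12,0],"fingers": 0.01},{"slide": [-0.032,0,-0.06],"dr": [0,-0.24,0],"fingers": 0.01},{"slide": [-0.048,0,-0.09],"dr": [0,-0.36,0],"fingers": 0.01},{"slide": [-0.064,0,-0.12],"dr": [0,-0.48,0],"fingers": 0.01},{"slide": [-0.079,0,-0.144],"dr": [0,-0.6,0],"fingers": 0.01}])

```text
t: 9.2
eef_pos: [507.3, 208.2, 204.3]
tcp_rot: [-1.571, -0.0, -2.191]
ft_force: [0.7, -0.5, -0.5]
opening: 0.184
```

Emit:
drive_tool(steps=[{"slide": [0,0,0],"dr": [0,-0.12,0],"fingers": 0.01},{"slide": [0,0,0],"dr": [0,-0.24,0],"fingers": 0.01},{"slide": [0,0,0],"dr": [0,-0.342,0],"fingers": 0.01},{"slide": [0,0,0],"dr": [0,-0.342,0],"fingers": 0.01}])

```text
t: 9.53
eef_pos: [507.4, 206.2, 204.2]
tcp_rot: [-1.571, -0.0, -1.851]
ft_force: [-0.3, -1.0, 0.2]
opening: 0.181
```

```bash
sed -i 's/^go.*/go([507.7,211,98],-16)/' wp.py;python3 wp.py w10
```

```text
t 9.58 pos [507.471 206.052 204.254] rot [-1.571 -0.    -1.857] F [-0.323  0.063 -0.926] open 17.3
slide [-0.005  0.106 -0.001] dr [ 0.    -0.007  0.   ] turn 0.4 dist 0.106
```

View pics/w10.png

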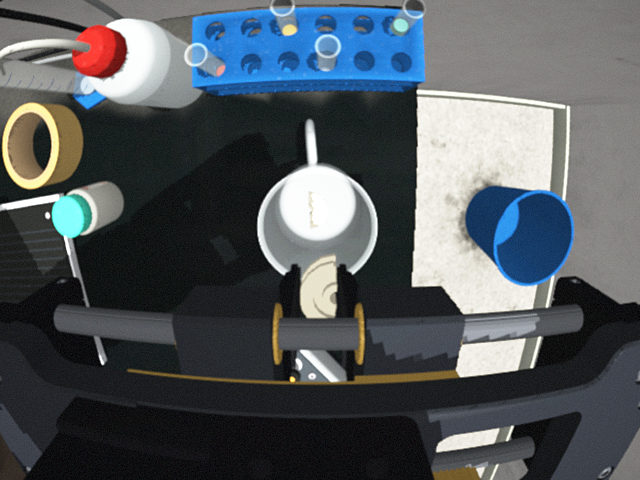

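Emit:
drive_tool(steps=[{"slide": [-0.006,0.025,-0.001],"dr": [0,0,0],"fingers": 0.01},{"slide": [-0.006,0.055,-0.001],"dr": [0,0,0],"fingers": 0.01},{"slide": [-0.006,0.085,-0.001],"dr": [0,0,0],"fingers": 0.01},{"slide": [-0.006,0.106,-0.001],"dr": [0,0,0],"fingers": 0.01},{"slide": [-0.006,0.106,-0.001],"dr": [0,0,0],"fingers": 0.01}])

```text
t: 10.0
eef_pos: [506.6, 211.3, 94.9]
tcp_rot: [-1.576, -0.003, -1.86]
ft_force: [0.5, -0.1, -0.7]
opening: 0.185
```

Emit:
drive_tool(steps=[{"slide": [0,0,0],"dr": [0,0,0],"fingers": 0.026},{"slide": [0,0,0],"dr": [0,0,0],"fingers": 0.026},{"slide": [0,0,0],"dr": [0,0,0],"fingers": 0.026},{"slide": [0,0,0],"dr": [0,0,0],"fingers": 0.026}])

```text
t: 10.33
eef_pos: [509.0, 212.2, 100.0]
tcp_rot: [-1.569, 0.001, -1.856]
ft_force: [0.3, 1.1, -0.3]
opening: 0.268
```

```bash
python3 wp.py w11
```

```text
t 10.38 pos [508.846 212.143  99.811] rot [-1.569  0.001 -1.856] F [ 0.326 -0.341 -0.293] open 25.9
slide [ 0.001  0.002 -0.001] dr [-0.002 -0.006 -0.001] turn 0.4 dist 0.002
```

View pics/w11.png

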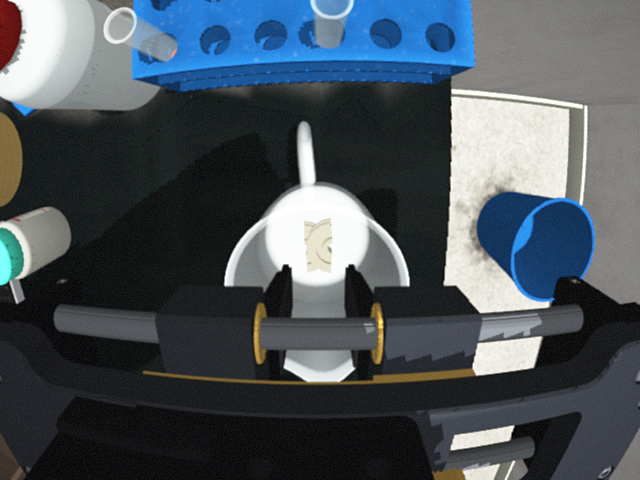

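Both halves are in the beaker, with half b's "D" beside or over half a at about (318,245). The beaker is upright. Lifting out and heading for the knob.

Emit:
drive_tool(steps=[{"slide": [0,-0.025,0],"dr": [0,0,0],"fingers": 0.026},{"slide": [0,-0.06,0],"dr": [0,0,0],"fingers": 0.026},{"slide": [0,-0.1,0],"dr": [0,0,0],"fingers": 0.026},{"slide": [0.035,-0.12,0],"dr": [0,0,0],"fingers": 0.04},{"slide": [0.07,-0.12,0],"dr": [0,0,0],"fingers": 0.04}])

```text
t: 10.8
eef_pos: [490.1, 145.3, 223.4]
tcp_rot: [-1.563, 0.004, -1.853]
ft_force: [1.1, -1.3, -0.8]
opening: 0.361
```

```bash
python3 -c "
from h import *
go([430,-60,210],-16)"
```

```text
t 10.8 pos [490.079 145.279 223.418] rot [-1.563  0.004 -1.853] F [ 1.119 -1.301 -0.762] open 34.3
slide [ 0.214  0.013 -0.001] dr [-0.008 -0.003 -0.004] turn 0.2 dist 0.214
```

Emit:
drive_tool(steps=[{"slide": [0.035,0,0],"dr": [0,0,0],"fingers": 0.04},{"slide": [0.075,0,0],"dr": [0,0,0],"fingers": 0.04},{"slide": [0.115,0,0],"dr": [0,0,0],"fingers": 0.04},{"slide": [0.155,0,0],"dr": [0,0,0],"fingers": 0.04},{"slide": [0.195,0,0],"dr": [0,0,0],"fingers": 0.04}])

```text
t: 11.22
eef_pos: [433.1, -43.7, 219.5]
tcp_rot: [-1.569, -0.0, -1.856]
ft_force: [0.2, -1.0, -0.3]
opening: 0.423
```

Emit:
drive_tool(steps=[{"slide": [0.035,0,0],"dr": [0,0,0],"fingers": 0.04},{"slide": [0.06,0,0],"dr": [0,0,0],"fingers": 0.04},{"slide": [0.06,0,0],"dr": [0,0,0],"fingers": 0.04},{"slide": [0.06,0,0],"dr": [0,0,0],"fingers": 0.04}])

```text
t: 11.55
eef_pos: [416.8, -100.8, 219.2]
tcp_rot: [-1.57, -0.0, -1.859]
ft_force: [-0.0, -0.2, -0.1]
opening: 0.418
```

```bash
sed -i 's/^go.*/go([417,-64,150],-16)/' wp.py; python3 wp.py w12; python3 meas.py w12 100 50 400 320 250; python3 - <<'E'
from h import *
im=optics.read_camera("top");cv2.imwrite("pics/top12.png",cv2.resize(im[100:300,150:450,::-1],None,fx=2.6,fy=2.6,interpolation=cv2.INTER_CUBIC))
E
```

```text
t 11.6 pos [417.011 -99.945 219.106] rot [-1.57  -0.    -1.857] F [-0.68  -0.024 -0.04 ] open 40.0
slide [-0.035  0.069 -0.01 ] dr [-0.001 -0.007  0.   ] turn 0.4 dist 0.078
red [296 172  24  25 437] [307.732 184.588] [418.583 -65.365 105.   ] [419.709 -63.234 123.   ]
```

View pics/w12.png

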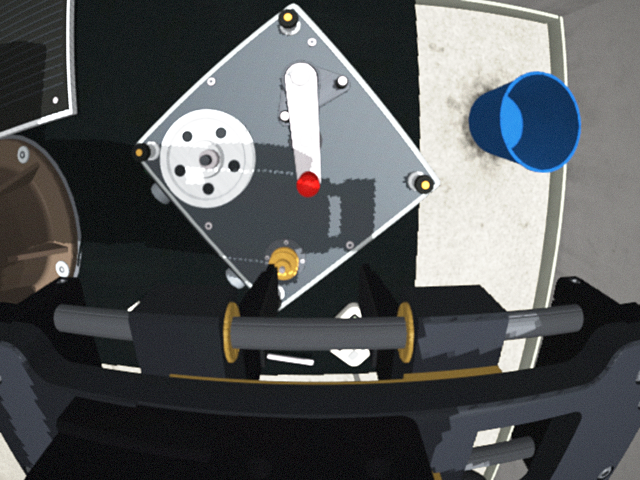

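View pics/top12.png

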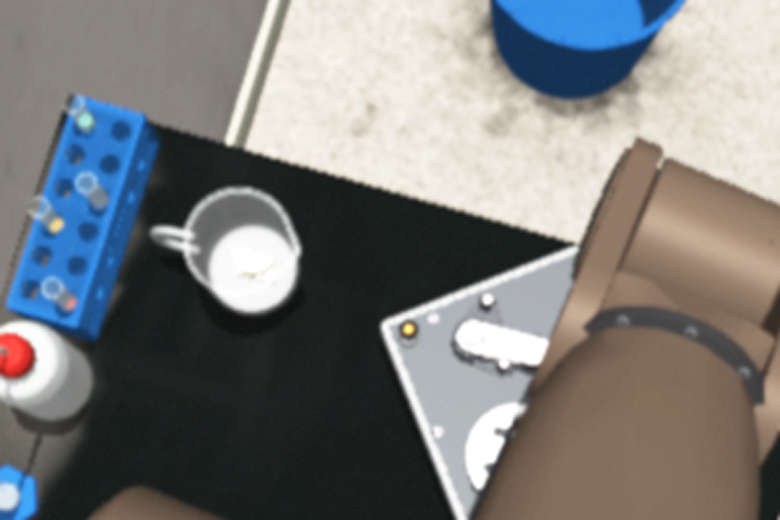

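The deck is clear, and the beaker is upright in its place with both halves in it. The knob is at (308,184) and the pivot at about (301,76) in the wrist view.

```bash
python3 - <<'E'
from h import *
import pickle
m=pickle.load(open("pics/w12.pkl","rb")); mt=optics.camera_model("top")
im=cv2.imread("pics/w12.png");cv2.imwrite("pics/w12z.png",cv2.resize(im[55:205,230:380],None,fx=4,fy=4,interpolation=cv2.INTER_CUBIC))
p=onz(m,301,76,96,True);print(p)
z=lambda x,y:(280+(x+.5)/4-.5,180+(y+.5)/4-.5)
print(onz(mt,*z(207,195),96),onz(mt,371.49,236.388,112))
k=np.array([418.5,-65.]);d=k-p[:2];print(np.hypot(*d),np.degrees(np.arctan2(d[1],d[0])))
go([k[0],k[1],170],np.degrees(np.arctan2(d[1],d[0]))+90)
E
```

```text
[437.655  17.555  96.   ]
[436.495  17.658  96.   ] [418.452 -66.092 112.   ]
84.74810272918289 -103.06288277462913
t 11.65 pos [417.164 -99.434 219.005] rot [-1.57  -0.    -1.856] F [ 0.036  0.259 -0.222] open 40.1
slide [-0.033  0.049 -0.008] dr [-0.001 -0.057  0.   ] turn 3.3 dist 0.06
```

View pics/w12z.png

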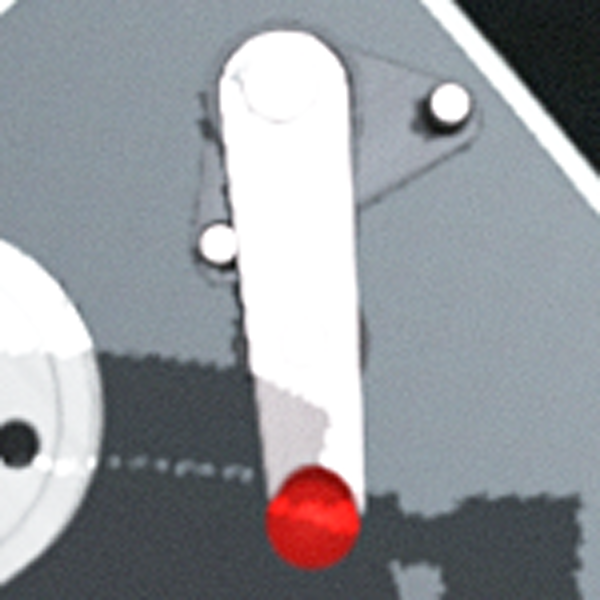

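Emit:
drive_tool(steps=[{"slide": [-0.015,0.01,-0.004],"dr": [0,-0.06,0],"fingers": 0.04},{"slide": [-0.033,0.03,-0.008],"dr": [0,-0.06,0],"fingers": 0.04},{"slide": [-0.033,0.065,-0.008],"dr": [0,-0.06,0],"fingers": 0.04},{"slide": [-0.033,0.08,-0.008],"dr": [0,-0.06,0],"fingers": 0.04},{"slide": [-0.033,0.08,-0.008],"dr": [0,-0.06,0],"fingers": 0.04}])

```text
t: 12.07
eef_pos: [417.6, -64.2, 136.4]
tcp_rot: [-1.575, 0.0, -1.793]
ft_force: [-0.7, -0.2, -0.6]
opening: 0.42
```

```bash
sed -i 's/^go.*/go([418.5,-65.5,93],-12.6)/' wp.py; python3 wp.py w13; python3 meas.py w13 100 50 400 330 250
```

```text
t 12.12 pos [418.351 -64.728 137.918] rot [-1.574  0.    -1.794] F [ 0.256 -0.035  0.666] open 39.7
slide [0.001 0.045 0.   ] dr [ 0.003 -0.003 -0.   ] turn 0.2 dist 0.045
red [ 307  243   32   44 1080] [322.281 265.648] [418.907 -65.644 105.   ] [420.214 -59.24  123.   ]
```

View pics/w13.png

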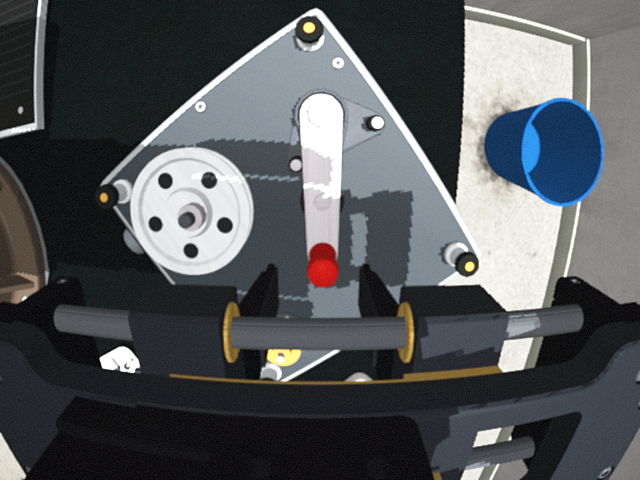

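Emit:
drive_tool(steps=[{"slide": [0,0.015,0.0005],"dr": [0,0,0],"fingers": 0.04},{"slide": [0,0.03,0.0005],"dr": [0,0,0],"fingers": 0.04},{"slide": [0,0.042,0.0005],"dr": [0,0,0],"fingers": 0.04},{"slide": [0,0.045,0.0005],"dr": [0,0,0],"fingers": 0.04},{"slide": [0,0.045,0.0005],"dr": [0,0,0],"fingers": 0.04}])

```text
t: 12.53
eef_pos: [419.5, -65.8, 94.1]
tcp_rot: [-1.571, -0.0, -1.795]
ft_force: [-1.2, -1.0, 0.8]
opening: 0.422
```

Emit:
drive_tool(steps=[{"slide": [0,0,0],"dr": [0,0,0],"fingers": 0.005},{"slide": [0,0,0],"dr": [0,0,0],"fingers": 0.005},{"slide": [0,0,0],"dr": [0,0,0],"fingers": 0.005},{"slide": [0,0,0],"dr": [0,0,0],"fingers": 0.005},{"slide": [0,0,0],"dr": [0,0,0],"fingers": 0.005}])

```text
t: 12.95
eef_pos: [419.3, -66.1, 94.0]
tcp_rot: [-1.57, -0.0, -1.796]
ft_force: [-0.6, 1.4, 2.9]
opening: 0.168
```

```bash
python3 wp.py w14
```

```text
t 13.0 pos [419.331 -66.143  94.008] rot [-1.57  -0.    -1.796] F [-0.233 -0.36   4.086] open 15.9
slide [-0.     0.001 -0.001] dr [-0.001 -0.005  0.   ] turn 0.3 dist 0.001
```

View pics/w14.png

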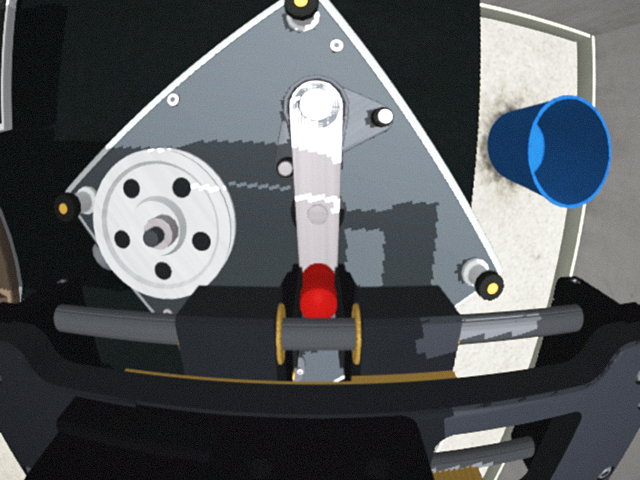

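Gripped: opening 15.9 mm, knob between the pads at (320,290). Now the swing along the 85 mm arc, counter-clockwise.

Emit:
drive_tool(steps=[{"slide": [-0.0001,0,0.0042],"dr": [0,-0.05,0],"fingers": 0.005},{"slide": [-0.0004,0,0.0085],"dr": [0,-0.1,0],"fingers": 0.005},{"slide": [-0.001,0,0.0127],"dr": [0,-0.15,0],"fingers": 0.005},{"slide": [-0.0017,0,0.0169],"dr": [0,-0.2,0],"fingers": 0.005},{"slide": [-0.0026,0,0.021],"dr": [0,-0.25,0],"fingers": 0.005}])

```text
t: 13.42
eef_pos: [440.1, -68.1, 94.0]
tcp_rot: [-1.571, 0.0, -1.544]
ft_force: [-3.4, 0.5, 7.0]
opening: 0.165
```

Emit:
drive_tool(steps=[{"slide": [-0.0001,0,0.0042],"dr": [0,-0.05,0],"fingers": 0.005},{"slide": [-0.0004,0,0.0085],"dr": [0,-0.1,0],"fingers": 0.005},{"slide": [-0.001,0,0.0127],"dr": [0,-0.15,0],"fingers": 0.005},{"slide": [-0.0017,0,0.0169],"dr": [0,-0.2,0],"fingers": 0.005},{"slide": [-0.0026,0,0.021],"dr": [0,-0.25,0],"fingers": 0.005}])

```text
t: 13.83
eef_pos: [460.9, -65.0, 94.0]
tcp_rot: [-1.571, 0.0, -1.294]
ft_force: [-4.2, 0.7, 7.2]
opening: 0.17
```

```bash
cat > chk.py <<'E'
from h import *
st=env.state(); d=st['eef_pos'][:2]-np.array([437,17.6]); a=np.arctan2(d[1],d[0])
F=st['ft_force']; t=np.array([-np.sin(a),np.cos(a)])
print("r",np.hypot(*d),"phi",a-np.radians(-102.6),"yaw-based",st['tcp_rot'][2]+1.796,"F",F,"Ftan",F[:2]@t,"Frad",F[:2]@d/np.hypot(*d),"open",st['opening']*95.1,"z",st['eef_pos'][2],"M",st['moment'])
E
python3 chk.py
```

```text
r 85.99153345022717 phi 0.501986792252721 yaw-based 0.5020193576172132 F [-4.2    0.731  7.21 ] Ftan -3.8307805578197875 Frad -1.8715822675973108 open 16.17342890042213 z 93.96484851300855 M [ 0.186  0.47  -0.207]
```

Emit:
drive_tool(steps=[{"slide": [-0.0001,0,0.0042],"dr": [0,-0.05,0],"fingers": 0.005},{"slide": [-0.0004,0,0.0085],"dr": [0,-0.1,0],"fingers": 0.005},{"slide": [-0.001,0,0.0127],"dr": [0,-0.15,0],"fingers": 0.005},{"slide": [-0.0017,0,0.0169],"dr": [0,-0.2,0],"fingers": 0.005},{"slide": [-0.0026,0,0.021],"dr": [0,-0.25,0],"fingers": 0.005}])

```text
t: 14.25
eef_pos: [480.5, -56.9, 94.0]
tcp_rot: [-1.571, 0.0, -1.044]
ft_force: [-4.4, -1.3, 6.5]
opening: 0.165
```

Emit:
drive_tool(steps=[{"slide": [-0.0001,0,0.0034],"dr": [0,-0.04,0],"fingers": 0.005},{"slide": [-0.0003,0,0.0068],"dr": [0,-0.08,0],"fingers": 0.005},{"slide": [-0.0007,0,0.0106],"dr": [0,-0.125,0],"fingers": 0.005},{"slide": [-0.0012,0,0.014],"dr": [0,-0.165,0],"fingers": 0.005},{"slide": [-0.0012,0,0.014],"dr": [0,-0.165,0],"fingers": 0.005}])

```text
t: 14.67
eef_pos: [492.3, -48.8, 94.0]
tcp_rot: [-1.571, -0.0, -0.879]
ft_force: [-2.8, -4.1, 7.1]
opening: 0.169
```

```bash
python3 chk.py
```

```text
r 86.41960919836306 phi 0.9139072519655959 yaw-based 0.9174764346690565 F [-2.803 -4.09   7.06 ] Ftan -4.770524671533503 Frad 1.351409473211391 open 16.041252309180347 z 93.98818087917479 M [-0.514  0.397 -0.271]
```

Emit:
drive_tool(steps=[{"slide": [0,0,0.0017],"dr": [0,-0.02,0],"fingers": 0.005},{"slide": [-0.0001,0,0.0034],"dr": [0,-0.04,0],"fingers": 0.005},{"slide": [-0.0001,0,0.0034],"dr": [0,-0.04,0],"fingers": 0.005}])

```text
t: 14.92
eef_pos: [494.7, -46.8, 94.0]
tcp_rot: [-1.571, -0.0, -0.84]
ft_force: [-3.3, -4.0, 6.1]
opening: 0.167
```

```bash
python3 chk.py
```

```text
r 86.47782818993166 phi 0.9507986538491645 yaw-based 0.9559293387238419 F [-3.285 -3.979  6.087] Ftan -5.1020887191742395 Frad 0.7694055157951625 open 15.853930599386254 z 94.01410315930478 M [-0.506  0.304 -0.32 ]
```

Emit:
drive_tool(steps=[{"slide": [0,0,0.001],"dr": [0,-0.012,0],"fingers": 0.005},{"slide": [0,0,0.001],"dr": [0,-0.012,0],"fingers": 0.005},{"slide": [0,0,0.001],"dr": [0,-0.012,0],"fingers": 0.005}])

```text
t: 15.17
eef_pos: [495.4, -46.2, 94.0]
tcp_rot: [-1.571, -0.0, -0.829]
ft_force: [-2.1, -2.8, 6.5]
opening: 0.164
```

```bash
python3 chk.py; python3 wp.py w15
```

```text
r 86.47493002759809 phi 0.9608142265902556 yaw-based 0.9666646724938488 F [-2.089 -2.758  6.532] Ftan -3.4028593943027343 Frad 0.6245088791605661 open 15.602131873041166 z 94.00687092891383 M [-0.521  0.274 -0.27 ]
t 15.22 pos [495.362 -46.232  94.01 ] rot [-1.571 -0.    -0.829] F [-2.045 -2.539  6.117] open 15.8
slide [-0.038  0.001 -0.07 ] dr [-0.     0.961  0.   ] turn -55.1 dist 0.079
```

View pics/w15.png

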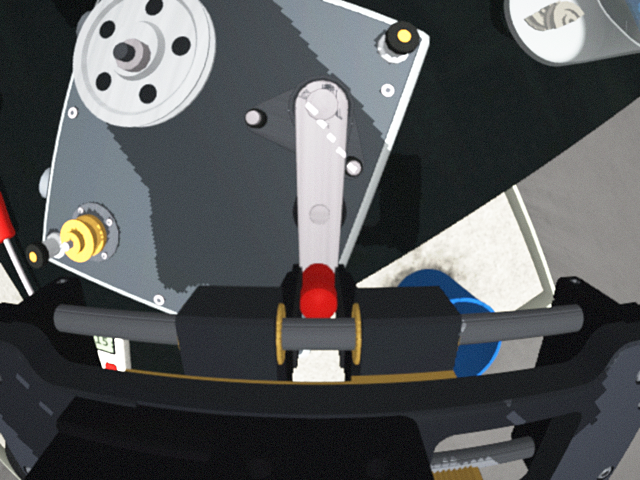

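The arm now lies almost against the outer stop pin at (353,166). I'll push in small steps until the force shows the stop.

Emit:
drive_tool(steps=[{"slide": [0,0,0.001],"dr": [0,-0.012,0],"fingers": 0.005},{"slide": [0,0,0.001],"dr": [0,-0.012,0],"fingers": 0.005}])

```text
t: 15.38
eef_pos: [496.1, -45.5, 94.0]
tcp_rot: [-1.571, -0.0, -0.817]
ft_force: [-2.5, -2.9, 5.8]
opening: 0.17
```

```bash
python3 chk.py
```

```text
r 86.49259492391101 phi 0.9727045264895526 yaw-based 0.9792125346988467 F [-2.483 -2.917  5.758] Ftan -3.806167769538152 Frad 0.4307674797348387 open 16.145105923636685 z 94.01210018235082 M [-0.552  0.296 -0.299]
```

Emit:
drive_tool(steps=[{"slide": [0,0,0.001],"dr": [0,-0.012,0],"fingers": 0.005},{"slide": [0,0,0.001],"dr": [0,-0.012,0],"fingers": 0.005}])

```text
t: 15.55
eef_pos: [496.9, -44.9, 94.0]
tcp_rot: [-1.571, -0.0, -0.805]
ft_force: [-2.8, -2.1, 5.9]
opening: 0.168
```

```bash
python3 chk.py
```

```text
r 86.53669380591828 phi 0.9843358853441777 yaw-based 0.9911937517599152 F [-2.845 -2.14   5.931] Ftan -3.535255613897433 Frad -0.4244443687169262 open 15.996183586847339 z 94.02166736796045 M [-0.52   0.316 -0.257]
```

Emit:
drive_tool(steps=[{"slide": [0,0,0.001],"dr": [0,-0.012,0],"fingers": 0.005},{"slide": [0,0,0.001],"dr": [0,-0.012,0],"fingers": 0.005}])

```text
t: 15.72
eef_pos: [497.0, -44.5, 94.0]
tcp_rot: [-1.572, 0.0, -0.792]
ft_force: [-4.5, -6.6, 7.4]
opening: 0.167
```

```bash
python3 chk.py; python3 wp.py w16; python3 - <<'E'
import cv2
im=cv2.imread("pics/w16.png");cv2.imwrite("pics/w16z.png",cv2.resize(im[70:320,240:400],None,fx=4,fy=2.4,interpolation=cv2.INTER_CUBIC))
im=cv2.imread("pics/w15.png");cv2.imwrite("pics/w15z.png",cv2.resize(im[70:320,240:400],None,fx=4,fy=2.4,interpolation=cv2.INTER_CUBIC))
E
```

```text
r 86.34065348565227 phi 0.9885493911910319 yaw-based 1.0038946345988626 F [-4.485 -6.579  7.369] Ftan -7.797263002862542 Frad 1.6118031850175085 open 15.909140899570067 z 93.99485643872484 M [-1.082  0.793 -0.191]
t 15.77 pos [497.026 -44.475  93.99 ] rot [-1.572  0.    -0.793] F [-5.552 -7.253  8.108] open 16.2
slide [-0.04   0.001 -0.071] dr [0.001 0.998 0.001] turn -57.2 dist 0.081
```

View pics/w16z.png

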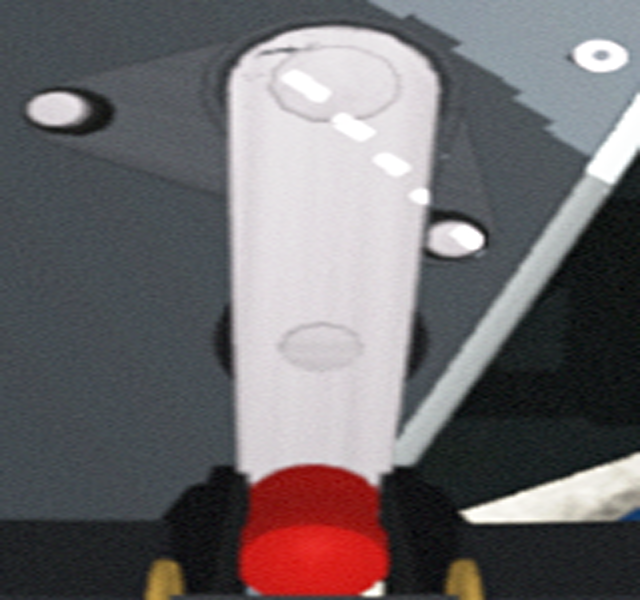

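View pics/w15z.png

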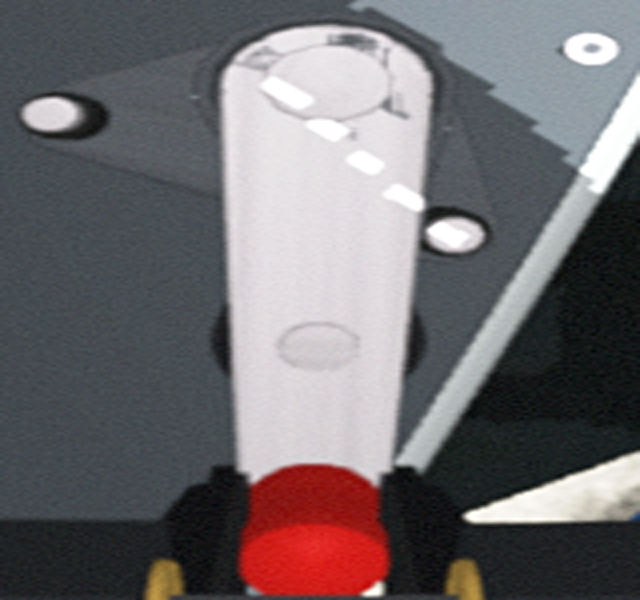

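The force along the swing rose from 3.5 to about 9 N while the tool barely moved: that's the stop. One more 0.8 mm of preload, with no turn, then hold.

Emit:
drive_tool(steps=[{"slide": [0,0,0.0008],"dr": [0,0,0],"fingers": 0.005},{"slide": [0,0,0.0008],"dr": [0,0,0],"fingers": 0.005},{"slide": [0,0,0.0008],"dr": [0,0,0],"fingers": 0.005},{"slide": [0,0,0.0008],"dr": [0,0,0],"fingers": 0.005}])

```text
t: 16.1
eef_pos: [497.1, -44.3, 94.0]
tcp_rot: [-1.573, 0.001, -0.793]
ft_force: [-8.0, -10.9, 8.6]
opening: 0.165
```

```bash
python3 chk.py; python3 wp.py w17; python3 - <<'E'
from h import *
im=optics.read_camera("top");cv2.imwrite("pics/top17.png",cv2.resize(im[100:330,150:480,::-1],None,fx=2.4,fy=2.4,interpolation=cv2.INTER_CUBIC))
E
python3 chk.py
```

```text
r 86.29664104667376 phi 0.9905799582045997 yaw-based 1.0033313816457716 F [ -7.974 -10.942   8.634] Ftan -13.343239956764204 Frad 2.295258649714684 open 15.724566573038851 z 93.97335809201549 M [-1.849  1.274 -0.197]
t 16.15 pos [497.133 -44.32   93.955] rot [-1.573  0.001 -0.793] F [ -7.907 -10.942   8.532] open 16.1
slide [-0.04   0.001 -0.071] dr [0.002 0.998 0.001] turn -57.2 dist 0.081
r 86.31584292964085 phi 0.9903212352211316 yaw-based 1.0032924812415462 F [ -7.853 -11.257   8.921] Ftan -13.475325021670386 Frad 2.6092612113735703 open 15.595515295860888 z 93.95858935411067 M [-1.932  1.241 -0.154]
```

View pics/w17.png

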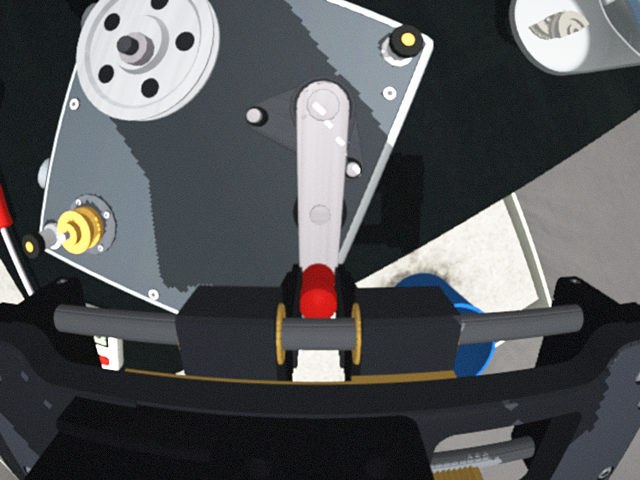

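View pics/top17.png

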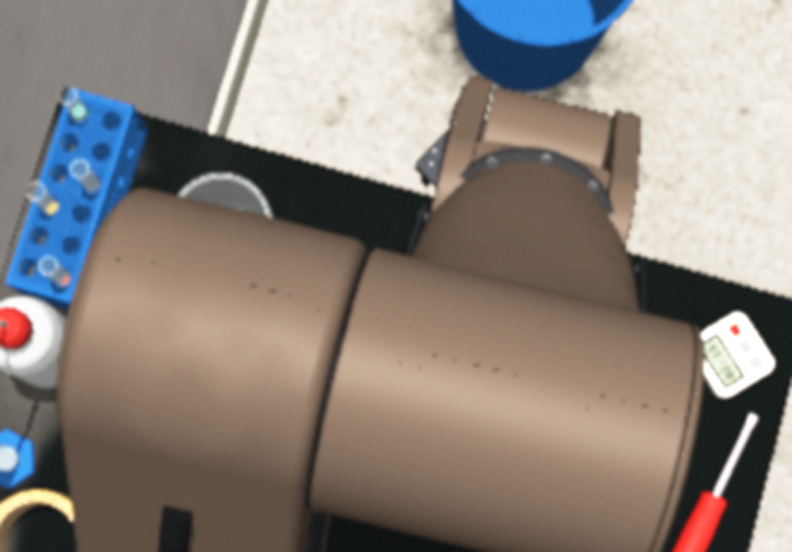

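The arm is firmly on the stop: 13 N, steady, tool not moving. Both halves show in the standing beaker in the wrist view at (557,22). Handing in.

```bash
python3 -c "
from h import *
print(env.job_done()); print(env.state()['t'])"
```

```text
the job is handed in; nothing more can be done
None
the job is handed in; nothing more can be done
```

The job is done and handed in after about 16 s of the 64 s allowed. Both cream wheel halves are in the beaker. The gripper still holds the red knob, with the tensioner arm swung against its stop.

- **Wheel halves:** I gripped each half across its 18 mm width (opening about 17.5 mm) and released it inside the beaker mouth. The last wrist picture shows both halves on the beaker floor, with the beaker standing. In the top view taken before the swing it was still in its place.
- **Tensioner:** I swung the arm counter-clockwise along the 85 mm arc. In the last 2 mm or so the force against the swing rose from 3.5 N to 13.4 N while the tool barely moved. The last picture shows the arm against the outer stop pin. The grip stayed at about 16 mm opening.
- **Other things on the bench:** I touched none of them, and nothing looked moved in the pictures. The last top view was partly blocked by the robot arm.

**Small disagreements:**
- My angle at the stop reads 0.99–1.00 rad, not 0.96. That is within the error of my pivot estimate and the starting angle, so I went by the force and the picture.
- Just before the stop the force at the knob read 3.5–5 N, below the 7.8 N given. The twist carried by the grip probably makes up most of the difference.

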